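# Find the fullest sugar tin by weight and hold it up

## Robot

A 6-joint arm with a two-finger parallel gripper is mounted at the origin on the work surface. World frame = base frame: x ahead of the robot, y to its left, z up, the work surface at z = 0. Lengths are in m, angles in rad, forces in N, time in s.
With the tool pointing down it reaches from about 0.25 to 0.725 m from the base axis. Payload 4 kg.
Tool frame: the origin (TCP) lies at the very end of the fingers, on their centre line; the grasp point (between the pads) lies 19 mm behind it; x points along the fingers, y is the direction in which the jaws open and shut, and the axes are right-handed (so a half turn about x gives the same grasp; the last joint's range is limited). The gripper opens to 85 mm and grips with 20 to 120 N. Pads are 22 mm wide; open, the fingers measure 114 mm over their backs; the gripper's body (76 mm by 85 mm) begins 54 mm behind the grasp point. The pads swing forward as they close: fully open they stand 13 mm farther back than shut.
Start: joints at [1.297, 0.241, 0.005, 1.335, 0, 1.571], TCP at [0.135, 0.481, 0.231] pointing down, gripper open.
Joint ranges: [-2.72, 2.72], [-1.05, 1.87], [-1.09, 1.28], [-1.99, 2.15], [-1.42, 1.44], [-3.14, 3.14]. Speed limits (rad/s): [2.79, 2.79, 3.14, 3.14, 3.14, 3.14].

## Interface

Orientations are given as a unit quaternion [x, y, z, w].
In Python, from workcell import get_obs, camera, job_done gives the robot as it stands. The module is installed in compiled form; this text tells all that it offers.
- The arm moves only by the tool arm_command, never from a script. Its argument "motion" is a list of rows, each an object of numbers: "x", "y", "z": the shift along the tool's x, y, z in m; "roll": the turn about the tool's x in rad; "fingers": the opening, from 0 (shut) to 1 (fully open). A call has 1 to 20 rows; each row shifts and turns the pose as measured when the row begins, along the tool's axes as they then stand; what a row does not reach is not made up. A row lasts 1/12 s, in which the tool goes at most 41.7 mm and 7.16 degrees, less where a joint would pass 70% of its speed; a pose out of reach is approached as far as the arm can. A call is refused whole if a number of a shift passes 0.0417 or a number of a turn 0.125, either way. A call with a gripper value outside its range is refused whole. The fingers move at their own pace and stop on an object; the grip force is fixed at half the most. Time passes only in rows, so rows that do not move let the fingers close. It gives the time, the measured TCP pose, the force and the opening at its end, in the units of the state.
- get_obs(): the state, without advancing time (a new reading comes with each control period).
- camera(name): name is "scene" or "top" or "wrist"; returns a dict with "frame" (400x640x3 uint8, red, green, blue), "intrinsics" (3x3 intrinsics, pixels), "k1" (the pictures are not rectified: a ray, as slopes to the right and down, at radius r is drawn at 1 + k1 r^2 times it, then the intrinsics apply), "rvec" (rotation vector, rad) and "tvec" (3), from world to camera coordinates, as OpenCV has them. Camera axes: x right, y down, z forward; pixel columns grow to the right and rows downward; lengths in m; the calibration is good to about 2 mm. A picture is of the moment at which its call begins. There is no depth.
- job_done(): hands the job in, once; it reports no verdict.
The state is a dict: "clock": time; "joint_pos": joint angles; "joint_vel": joint speeds; "tau": joint torques, N m; "eef_pos": TCP position; "tool_rot": TCP orientation; "ft_force": force on the tool from outside, world axes, zero at the start; "ft_torque": the same for the moment, N m; "grip_width": finger opening in m.
Only numpy, scipy, OpenCV 4.12 (cv2) and the standard library are available. Lean on these libraries where they do the work, as an engineer would, in place of code of your own. Each camera call takes 0.05 s, during which the arm holds its last target.

## Task

Someone has left a little used cup standing on one of the three closed sugar tins: stand the cup upright on the stainless steel drip tray. Heft the tins to find which is the heaviest; stand the two lighter ones upright on the wooden tea tray for refilling, and finish holding the heaviest upright in the gripper, lifted at least 10 cm clear of the counter, ready to be taken (do not put it down or let go at the end). Set things down gently, do not drop, throw or tip the cup or the tins, and leave the mug, bowl and spoon where they are.

Things in the scene. Friction and masses are not known exactly. Their poses are not given: they have to be found in the camera images.
- tin_a_center (a point): one of three identical closed sugar tins: upright steel cylinder, body 62 mm across, 100 mm tall in all, the flat lid 64 mm across over its top 15 mm. The lid stays on. The weight, 100 to 450 g, cannot be seen; the heaviest is at least 100 g heavier than the others. Places change each time. This point is the centre, 50 mm above the underside; z is up
- tin_b_center (a point): another of the three identical closed sugar tins: upright steel cylinder, body 62 mm across, 100 mm tall in all, the flat lid 64 mm across over its top 15 mm. The lid stays on. The weight, 100 to 450 g, cannot be seen; the heaviest is at least 100 g heavier than the others. Places change each time. This point is the centre, 50 mm above the underside; z is up
- tin_c_center (a point): another of the three identical closed sugar tins: upright steel cylinder, body 62 mm across, 100 mm tall in all, the flat lid 64 mm across over its top 15 mm. The lid stays on. The weight, 100 to 450 g, cannot be seen; the heaviest is at least 100 g heavier than the others. Places change each time. This point is the centre, 50 mm above the underside; z is up
- cup_center (a point): small white ceramic espresso cup, loose, standing at the start upright on the lid of one of the tins: 60 mm across, 60 mm tall, wall 4 mm, about 130 g; a loop handle sticks out about 25 mm at its +y side. This point is on its axis, 30 mm above its underside; z is up
- tray_floor (a point): wooden tea tray fixed to the counter, 320 mm (its x) by 220 mm (its y) outside, rim 8 mm thick and 22 mm high over the counter, floor 8 mm thick, with a steel carrying bar at each x end, up to 47 mm high. On the robot's left or right. This point is the centre of the inner floor's upper face; z is up
- drip_floor (a point): shallow stainless steel drip tray fixed to the counter, 280 mm (its x) by 200 mm (its y) outside, rim 4 mm thick and 14 mm high over the counter, floor 4 mm thick, with dark grooves drawn along it. On the other side than the tea tray. This point is the centre of the inner floor's upper face; z is up
- mug: bystander, not to be disturbed: grey coffee mug, 82 mm across, 95 mm tall, standing beyond the tins; origin at the centre of its underside
- bowl: bystander, not to be disturbed: white bowl, 130 mm across, 55 mm tall, standing beyond the tins; origin at the centre of its underside
- spoon: bystander, not to be disturbed: steel spoon, 150 mm long, lying on the counter between the robot and the tins; origin at the spoon's middle, x along it
Things that resemble listed ones, but are neither listed nor needed, are in the scene too. What is shaped like the part that bears tin_b_center but blue is not meant.

How it is judged:
On the way:
1. the cup stands upright and let go on the drip tray (x of cup_center in the frame of drip_floor between -0.115 and 0.115 m and y of cup_center in the frame of drip_floor between -0.075 and 0.075 m and z of cup_center in the frame of drip_floor between 0.024 and 0.036 m and angle between cup_center's own z axis and vertical below 0.12 rad and contact force between the fingers and cup below 0.05 N), for 0.2 s.
At the end, for the whole second after the job is handed in: Cup upright (7 degrees) on the drip tray floor; both lighter tins upright (6 degrees) on the tea tray floor (its load from each under 2.9 N; the heaviest weighs over 3.4 N); the heaviest tin held in the fingers alone, still, within 17 degrees of upright, underside 80 mm or more above the counter (all of step 1 and linear speed of cup below 0.03 m/s and (((x of tin_b_center in the frame of tray_floor between -0.125 and 0.125 m and y of tin_b_center in the frame of tray_floor between -0.075 and 0.075 m and z of tin_b_center in the frame of tray_floor between 0.044 and 0.056 m and angle between tin_b_center's own z axis and vertical below 0.1 rad and linear speed of tin_b below 0.03 m/s and contact force between tray and tin_b below 2.9 N) and (x of tin_c_center in the frame of tray_floor between -0.125 and 0.125 m and y of tin_c_center in the frame of tray_floor between -0.075 and 0.075 m and z of tin_c_center in the frame of tray_floor between 0.044 and 0.056 m and angle between tin_c_center's own z axis and vertical below 0.1 rad and linear speed of tin_c below 0.03 m/s and contact force between tray and tin_c below 2.9 N) and height (world z) of tin_a_center above 0.13 m and angle between tin_a_center's own z axis and vertical below 0.3 rad and linear speed of tin_a below 0.04 m/s and contact force between the fingers and tin_a above 2 N and contact force between tin_a and tin_b below 0.05 N and contact force between tin_a and tin_c below 0.05 N and contact force between tin_a and cup below 0.05 N and contact force between tin_a and tray below 0.05 N and contact force between tin_a and drip below 0.05 N and contact force between tin_a and mug below 0.05 N and contact force between tin_a and bowl below 0.05 N and contact force between tin_a and spoon below 0.05 N) or ((x of tin_a_center in the frame of tray_floor between -0.125 and 0.125 m and y of tin_a_center in the frame of tray_floor between -0.075 and 0.075 m and z of tin_a_center in the frame of tray_floor between 0.044 and 0.056 m and angle between tin_a_center's own z axis and vertical below 0.1 rad and linear speed of tin_a below 0.03 m/s and contact force between tray and tin_a below 2.9 N) and (x of tin_c_center in the frame of tray_floor between -0.125 and 0.125 m and y of tin_c_center in the frame of tray_floor between -0.075 and 0.075 m and z of tin_c_center in the frame of tray_floor between 0.044 and 0.056 m and angle between tin_c_center's own z axis and vertical below 0.1 rad and linear speed of tin_c below 0.03 m/s and contact force between tray and tin_c below 2.9 N) and height (world z) of tin_b_center above 0.13 m and angle between tin_b_center's own z axis and vertical below 0.3 rad and linear speed of tin_b below 0.04 m/s and contact force between the fingers and tin_b above 2 N and contact force between tin_b and tin_a below 0.05 N and contact force between tin_b and tin_c below 0.05 N and contact force between tin_b and cup below 0.05 N and contact force between tin_b and tray below 0.05 N and contact force between tin_b and drip below 0.05 N and contact force between tin_b and mug below 0.05 N and contact force between tin_b and bowl below 0.05 N and contact force between tin_b and spoon below 0.05 N) or ((x of tin_a_center in the frame of tray_floor between -0.125 and 0.125 m and y of tin_a_center in the frame of tray_floor between -0.075 and 0.075 m and z of tin_a_center in the frame of tray_floor between 0.044 and 0.056 m and angle between tin_a_center's own z axis and vertical below 0.1 rad and linear speed of tin_a below 0.03 m/s and contact force between tray and tin_a below 2.9 N) and (x of tin_b_center in the frame of tray_floor between -0.125 and 0.125 m and y of tin_b_center in the frame of tray_floor between -0.075 and 0.075 m and z of tin_b_center in the frame of tray_floor between 0.044 and 0.056 m and angle between tin_b_center's own z axis and vertical below 0.1 rad and linear speed of tin_b below 0.03 m/s and contact force between tray and tin_b below 2.9 N) and height (world z) of tin_c_center above 0.13 m and angle between tin_c_center's own z axis and vertical below 0.3 rad and linear speed of tin_c below 0.04 m/s and contact force between the fingers and tin_c above 2 N and contact force between tin_c and tin_a below 0.05 N and contact force between tin_c and tin_b below 0.05 N and contact force between tin_c and cup below 0.05 N and contact force between tin_c and tray below 0.05 N and contact force between tin_c and drip below 0.05 N and contact force between tin_c and mug below 0.05 N and contact force between tin_c and bowl below 0.05 N and contact force between tin_c and spoon below 0.05 N))); the arm keeps its last pose, push and grip.
It fails at once if a tin or the cup is dropped or thrown (moves faster than 0.6 m/s while the fingers are not holding it) ((linear speed of tin_a above 0.6 m/s and contact force between the fingers and tin_a below 0.05 N) or (linear speed of tin_b above 0.6 m/s and contact force between the fingers and tin_b below 0.05 N) or (linear speed of tin_c above 0.6 m/s and contact force between the fingers and tin_c below 0.05 N) or (linear speed of cup above 0.6 m/s and contact force between the fingers and cup below 0.05 N)).
It fails at once if a tin or the cup is tipped by more than 40 degrees (angle between any of tin_a_center, tin_b_center, tin_c_center, cup_center's own z axis and vertical above 0.7 rad).
It fails at once if the mug, bowl or spoon is moved by more than 30 mm (distance of any of mug, bowl, spoon from where it was at the start of the episode above 0.03 m).
It also fails if it takes over 72 s, if anything falls off the work surface, if the arm or the gripper's body presses on something with over 40 N, if the wrist force passes 120 N, or if a joint passes its speed limit or range.

## Working session

There is one attempt and no reset: what is moved stays moved. The work goes in short steps, Python scripts to look and compute and a tool call to move; the robot and the scene stay as the last step left them, time stands still between calls to the robot, and variables do not carry over. Pictures are saved under pics/ and viewed, and the job is handed in when it is done.

Besides the shell and the picture viewer there is one more tool, called after ">>>" as name([rows], argument=value, ...), one row to a line, values as JSON. arm_command: Moves the arm, as the interface text tells. Its arguments: {"type":"object","properties":{"motion":{"type":"array","items":{"type":"object","properties":{"x":{"type":"number"},"y":{"type":"number"},"z":{"type":"number"},"roll":{"type":"number"},"fingers":{"type":"number"}}}}},"required":["motion"]}

```bash
mkdir -p pics; cat > h.py <<'E'
import numpy as np,cv2
from workcell import get_obs,camera,job_done
def snap(n,fn):
    c=camera(n); cv2.imwrite('pics/'+fn,cv2.cvtColor(c['frame'],cv2.COLOR_RGB2BGR)); return c
def cal(c): 
    return np.array(c['intrinsics'],float),np.array([c['k1'],0,0,0,0],float),cv2.Rodrigues(np.array(c['rvec'],float))[0],np.array(c['tvec'],float)
def px2w(c,u,v,z):
    K,d,R,t=cal(c)
    p=cv2.undistortPoints(np.array([[[u,v]]],float),K,d)[0,0]
    o=-R.T@t; r=R.T@np.array([p[0],p[1],1]); return o+r*(z-o[2])/r[2]
def w2px(c,P):
    K,d,R,t=cal(c)
    return cv2.projectPoints(np.array(P,float).reshape(-1,1,3),np.array(c['rvec'],float),t,K,d)[0][:,0]
E
python3 - <<'E'
from h import *
import pickle
o=get_obs()
for k in o: print(k,np.round(o[k],3))
D={}
for n in ['scene','top','wrist']:
    c=snap(n,n+'0.png');D[n]=c
    K,d,R,t=cal(c);print(n,K[0,0],d[0],-R.T@t)
pickle.dump(D,open('c0.pkl','wb'))
E
```

```text
clock 0.0
joint_pos [ 1.297  0.241  0.004  1.335 -0.     1.571]
joint_vel [-0.001 -0.002  0.    -0.001 -0.001 -0.001]
tau [ 1.0000e-03 -3.7232e+01  2.5241e+01  1.7000e-02  0.0000e+00  0.0000e+00]
eef_pos [0.135 0.481 0.23 ]
tool_rot [ 0.096  0.701 -0.097  0.7  ]
ft_force [-0.137  0.747  0.922]
ft_torque [ 0.013 -0.014  0.037]
grip_width 0.086
scene 369.50969287158836 -0.009311012935778575 [ 0.93514035 -0.63531378  0.96071445]
top 417.15105181371854 -0.07430226369971811 [0.26242126 0.00326415 1.36730513]
wrist 288.9800231338281 -0.04062367980760105 [0.05844773 0.50338198 0.37357909]
```

View pics/scene0.png

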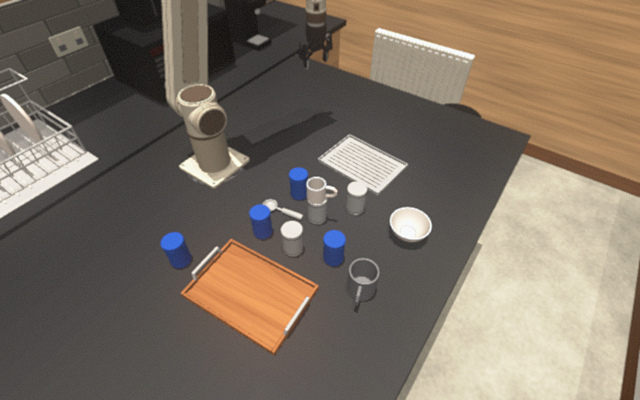

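View pics/top0.png

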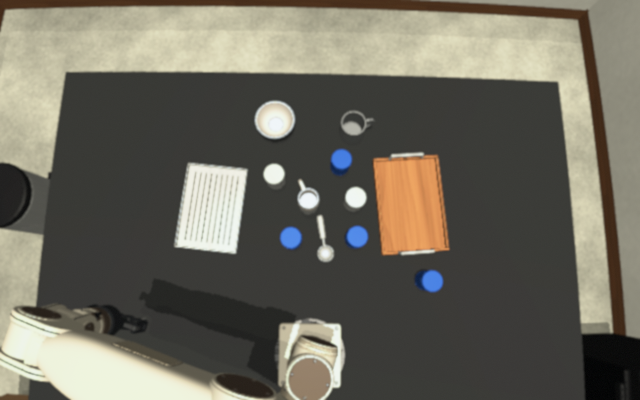

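The top view shows steel tins at about (274,174) and (355,197), with the cup tin at (308,198). The drip tray is on the left (+y) and the tea tray on the right. The four blue tins are decoys. Next I'll zoom in to measure.

```bash
python3 - <<'E'
from h import *
import pickle
D=pickle.load(open('c0.pkl','rb'))
f=cv2.cvtColor(D['top']['frame'],cv2.COLOR_RGB2BGR)
cv2.imwrite('pics/topz.png',cv2.resize(f[135:265,240:390],None,fx=5,fy=4.6*5/4.6*0.92,interpolation=cv2.INTER_CUBIC)[:600])
f=cv2.cvtColor(D['scene']['frame'],cv2.COLOR_RGB2BGR)
cv2.imwrite('pics/scz.png',cv2.resize(f[150:280,240:390],None,fx=4.6,fy=4.6,interpolation=cv2.INTER_CUBIC))
c=D['top']
for n,u,v,z in [('t1',274,174,.1),('tcup',308,200,.16),('t3',355.5,197.5,.1),('bl1',290.5,237,.1),('bl2',357,236,.1),('bl3',341,159,.1),('bl4',432,281,.1),('bowl',274,120,.05),('mug',354,123,.09),
 ('sp1',320,217,0.01),('sp2',325,254,0.01)]: print(n,px2w(c,u,v,z)[:2].round(3))
for u,v in [(188,164),(247,169),(236,254),(175,247)]: print('drip',px2w(c,u,v,.014)[:2].round(3))
for u,v in [(374,158),(438,155),(449,250),(384,255)]: print('tray',px2w(c,u,v,.022)[:2].round(3))
E
```

```text
t1 [0.555 0.12 ]
tcup [0.465 0.012]
t3 [ 0.485 -0.134]
bl1 [0.36  0.064]
bl2 [ 0.366 -0.138]
bl3 [ 0.607 -0.089]
bl4 [ 0.233 -0.365]
bowl [0.751 0.13 ]
mug [ 0.731 -0.132]
sp1 [ 0.434 -0.027]
sp2 [ 0.314 -0.044]
drip [0.605 0.417]
drip [0.591 0.218]
drip [0.31  0.242]
drip [0.329 0.441]
tray [ 0.634 -0.205]
tray [ 0.649 -0.423]
tray [ 0.33  -0.447]
tray [ 0.312 -0.234]
```

View pics/topz.png

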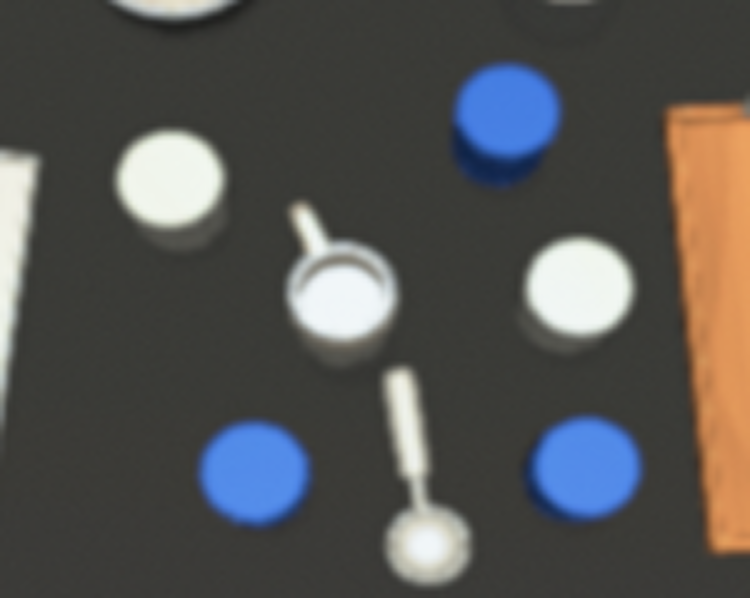

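View pics/scz.png

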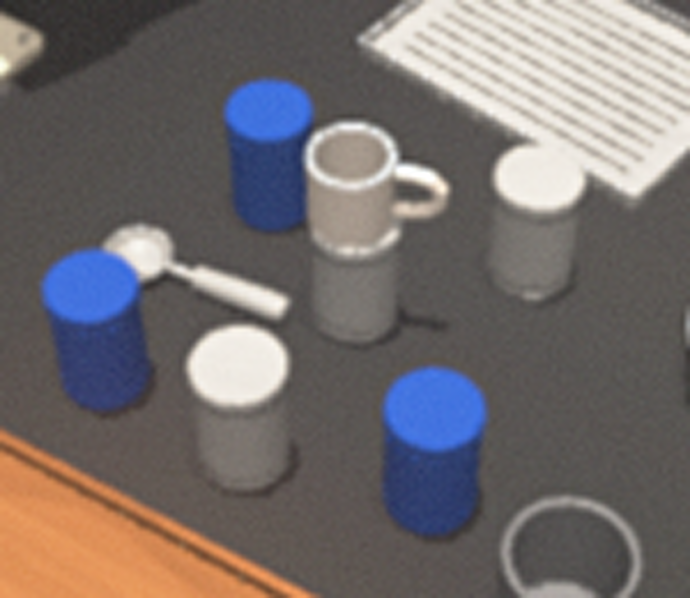

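```bash
cat >> h.py <<'E'
from scipy.spatial.transform import Rotation as Ro
def plan(x,y,z,ang=None):
    """shift in current tool axes to target; ang: wanted jaw-axis angle deg (world, mod 180)"""
    o=get_obs();R=Ro.from_quat(o['tool_rot']).as_matrix()
    p=np.array(o['eef_pos']);print('tcp',p.round(4),'tilt',np.degrees(np.arccos(-R[2,0])).round(2),'F',np.round(o['ft_force'],2),'w',round(float(o['grip_width']),4),'j',np.round(o['joint_pos'],2),'t',o['clock'])
    cur=np.degrees(np.arctan2(R[1,1],R[0,1]));print('jaw ang',round(cur,1))
    roll=0
    if ang is not None:
        d=(ang-cur+90)%180-90; roll=-np.radians(d); print('roll total',round(roll,3))
    d=np.array([x,y,z])-p
    print('tool shift (cur)',(R.T@d).round(4))
    R2=R@Ro.from_rotvec([roll,0,0]).as_matrix(); print('tool shift (after roll)',(R2.T@d).round(4))
E
python3 - <<'E'
from h import *
import pickle
c=pickle.load(open('c0.pkl','rb'))['top']
for n,u,v,z in [('t1',274.1,173.8,.1),('cup',308.4,198.4,.16),('han',300,180.2,.13),('t3',355.6,197.3,.1)]: print(n,px2w(c,u,v,z)[:2].round(4))
s=pickle.load(open('c0.pkl','rb'))['scene']
# scene: lid centres zoom px
for n,u,v,z in [('t1',539,178,.1),('cup',351,155,.16),('han',447,188,.135),('t3',238,366,.1)]: print(n,px2w(s,240+u/4.6,150+v/4.6,z)[:2].round(4))
E
```

```text
t1 [0.556  0.1194]
cup [0.4696 0.011 ]
han [0.5304 0.0376]
t3 [ 0.4856 -0.1344]
t1 [0.5618 0.1165]
cup [0.4754 0.0099]
han [0.5315 0.0421]
t3 [ 0.4919 -0.1373]
```

```bash
python3 - <<'E'
from h import *
plan(.472,.0105,.235,117)
E
```

```text
tcp [0.1351 0.4809 0.2306] tilt 0.09 F [ 0.34 -0.24 -0.53] w 0.0854 j [1.3  0.24 0.   1.34 0.   1.57] t 0.15
jaw ang 74.3
roll total -0.745
tool shift (cur) [-0.0038 -0.3618  0.4516]
tool shift (after roll) [-0.0038 -0.5721  0.0866]
```

>>> arm_command([
  {"roll": -0.12,"fingers": 1},
  {"roll": -0.12},
  {"roll": -0.12},
  {"roll": -0.12},
  {"roll": -0.12},
  {"roll": -0.12},
  {"roll": -0.03},
  {},
])

```text
schema error: expected keys x, y, z, roll, fingers
```

```bash
python3 - <<'E'
from h import *
plan(.472,.0105,.235,117)
E
```

```text
tcp [0.1351 0.4809 0.2306] tilt 0.09 F [ 0.34 -0.24 -0.53] w 0.0854 j [1.3  0.24 0.   1.34 0.   1.57] t 0.15
jaw ang 74.3
roll total -0.745
tool shift (cur) [-0.0038 -0.3618  0.4516]
tool shift (after roll) [-0.0038 -0.5721  0.0866]
```

>>> arm_command([
  {"x": 0,"y": 0,"z": 0,"roll": -0.12,"fingers": 1},
  {"x": 0,"y": 0,"z": 0,"roll": -0.12,"fingers": 1},
  {"x": 0,"y": 0,"z": 0,"roll": -0.12,"fingers": 1},
  {"x": 0,"y": 0,"z": 0,"roll": -0.12,"fingers": 1},
  {"x": 0,"y": 0,"z": 0,"roll": -0.12,"fingers": 1},
  {"x": 0,"y": 0,"z": 0,"roll": -0.12,"fingers": 1},
  {"x": 0,"y": -0.02,"z": 0,"roll": -0.02,"fingers": 1},
  {"x": 0,"y": -0.04,"z": 0.005,"roll": 0,"fingers": 1},
  {"x": 0,"y": -0.04,"z": 0.006,"roll": 0,"fingers": 1},
  {"x": 0,"y": -0.04,"z": 0.006,"roll": 0,"fingers": 1},
  {"x": 0,"y": -0.04,"z": 0.006,"roll": 0,"fingers": 1},
  {"x": 0,"y": -0.04,"z": 0.006,"roll": 0,"fingers": 1},
  {"x": 0,"y": -0.04,"z": 0.006,"roll": 0,"fingers": 1},
  {"x": 0,"y": -0.04,"z": 0.006,"roll": 0,"fingers": 1},
])

```text
clock: 1.32
eef_pos: [0.3157, 0.233, 0.2258]
tool_rot: [-0.184, 0.686, 0.179, 0.681]
ft_force: [0.6, 1.0, -0.6]
grip_width: 0.0852
```

```bash
python3 - <<'E'
from h import *
plan(.472,.0105,.235,117)
E
```

```text
tcp [0.3157 0.233  0.2258] tilt 0.53 F [ 0.61  1.   -0.62] w 0.0852 j [ 0.64  0.04 -0.25  1.29 -0.    0.12] t 1.3167
jaw ang 119.7
roll total 0.047
tool shift (cur) [-0.0081 -0.2708  0.0255]
tool shift (after roll) [-0.0081 -0.2693  0.0382]
```

>>> arm_command([
  {"x": -0.002,"y": -0.04,"z": 0.004,"roll": 0.047,"fingers": 1},
  {"x": -0.002,"y": -0.04,"z": 0.006,"roll": 0,"fingers": 1},
  {"x": -0.002,"y": -0.04,"z": 0.006,"roll": 0,"fingers": 1},
  {"x": -0.002,"y": -0.04,"z": 0.006,"roll": 0,"fingers": 1},
  {"x": -0.002,"y": -0.04,"z": 0.006,"roll": 0,"fingers": 1},
  {"x": -0.002,"y": -0.03,"z": 0.004,"roll": 0,"fingers": 1},
  {"x": 0,"y": 0,"z": 0,"roll": 0,"fingers": 1},
  {"x": 0,"y": 0,"z": 0,"roll": 0,"fingers": 1},
])

```text
clock: 1.98
eef_pos: [0.455, 0.0281, 0.2376]
tool_rot: [-0.163, 0.691, 0.157, 0.687]
ft_force: [-0.3, 0.6, 0.0]
grip_width: 0.0857
```

```bash
python3 - <<'E'
from h import *
plan(.472,.0105,.235,117)
c=snap('wrist','w1.png')
print(w2px(c,[[.472,.0105,.16],[.472,.0105,.1],[.53,.04,.13]]))
E
```

```text
tcp [0.455  0.0281 0.2376] tilt 0.59 F [-0.34  0.62  0.03] w 0.0857 j [ 0.07  0.15 -0.09  1.33 -0.01 -0.39] t 1.9833
jaw ang 116.2
roll total -0.014
tool shift (cur) [ 0.0027 -0.0233  0.0075]
tool shift (after roll) [ 0.0027 -0.0234  0.0072]
[[290.91385719 217.75739841]
 [296.94150601 196.49457062]
 [296.93107141 268.25327493]]
```

View pics/w1.png

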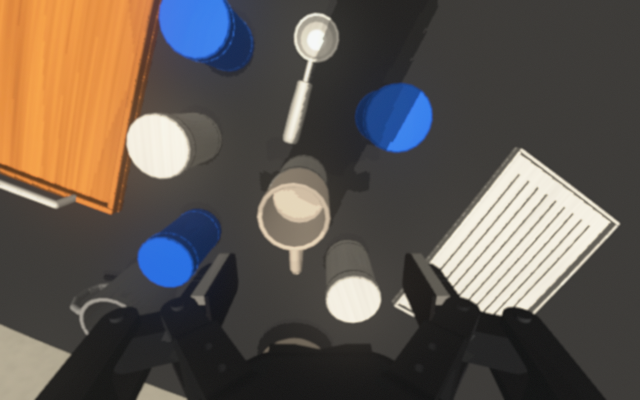

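The wrist view shows the cup rim centred at (294,216), its handle at (295,270), and steel tin lids at (158,146) and (353,298). This agrees with my estimates.

```bash
python3 - <<'E'
from h import *
c=camera('wrist')
for n,u,v,z in [('cup',294,216,.16),('han',295.5,272,.135),('t1',353,298,.1),('t3',158.5,146,.1)]: print(n,px2w(c,u,v,z)[:2].round(4))
plan(.472,.0085,.115,118)
E
```

```text
cup [0.4695 0.0124]
han [0.5315 0.0399]
t1 [0.554  0.1197]
t3 [ 0.4855 -0.1332]
tcp [0.4544 0.0294 0.2377] tilt 0.59 F [-0.13  0.72  0.11] w 0.0856 j [ 0.07  0.15 -0.09  1.33 -0.01 -0.39] t 2.0833
jaw ang 116.4
roll total -0.029
tool shift (cur) [ 0.1228 -0.0257  0.0075]
tool shift (after roll) [ 0.1228 -0.0259  0.0067]
```

>>> arm_command([
  {"x": 0.0,"y": -0.0235,"z": 0.006,"roll": 0.02,"fingers": 1},
  {"x": 0,"y": 0,"z": 0,"roll": 0,"fingers": 1},
  {"x": 0.03,"y": 0,"z": 0,"roll": 0,"fingers": 1},
  {"x": 0.02,"y": 0,"z": 0,"roll": 0,"fingers": 1},
  {"x": 0,"y": 0,"z": 0,"roll": 0,"fingers": 1},
  {"x": 0,"y": 0,"z": 0,"roll": 0,"fingers": 1},
])

```text
clock: 2.58
eef_pos: [0.4672, 0.0181, 0.1876]
tool_rot: [-0.161, 0.691, 0.156, 0.687]
ft_force: [-0.1, 0.1, 0.2]
grip_width: 0.0854
```

```bash
python3 - <<'E'
from h import *
plan(.470,.0115,.118,115)
E
```

```text
tcp [0.4672 0.0181 0.1876] tilt 0.47 F [-0.12  0.12  0.22] w 0.0854 j [ 0.04  0.2  -0.16  1.21 -0.01 -0.41] t 2.5833
jaw ang 115.9
roll total 0.016
tool shift (cur) [ 0.0696 -0.0068  0.0001]
tool shift (after roll) [ 0.0696 -0.0068  0.0002]
```

>>> arm_command([
  {"x": 0.0,"y": -0.007,"z": 0,"roll": 0.015,"fingers": 1},
  {"x": 0.0,"y": 0,"z": 0,"roll": 0,"fingers": 1},
  {"x": 0.025,"y": 0,"z": 0,"roll": 0,"fingers": 1},
  {"x": 0.025,"y": 0,"z": 0,"roll": 0,"fingers": 1},
  {"x": 0.015,"y": 0,"z": 0,"roll": 0,"fingers": 1},
  {"x": 0,"y": 0,"z": 0,"roll": 0,"fingers": 1},
  {"x": 0,"y": 0,"z": 0,"roll": 0,"fingers": 1},
])

```text
clock: 3.17
eef_pos: [0.4758, 0.0139, 0.1297]
tool_rot: [-0.158, 0.686, 0.152, 0.694]
ft_force: [0.1, -0.0, 1.1]
grip_width: 0.0851
```

```bash
python3 - <<'E'
from h import *
plan(.470,.0115,.118,115)
c=snap('wrist','w2.png')
E
```

```text
tcp [0.4758 0.0139 0.1297] tilt 0.78 F [ 0.07 -0.05  1.15] w 0.0851 j [ 0.03  0.26 -0.25  1.05 -0.01 -0.41] t 3.1667
jaw ang 115.3
roll total 0.005
tool shift (cur) [ 0.0116  0.0004 -0.0063]
tool shift (after roll) [ 0.0116  0.0004 -0.0063]
```

View pics/w2.png

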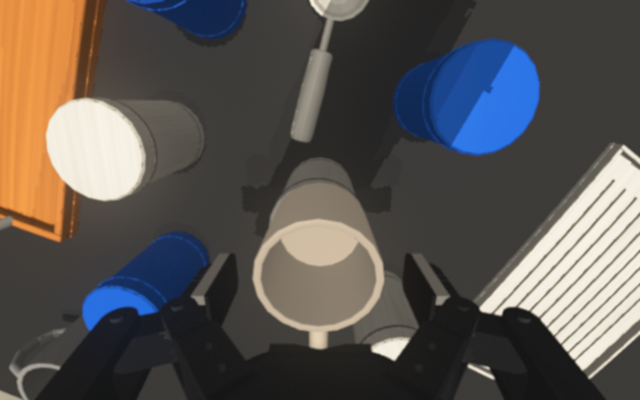

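The cup is centred between the fingers, with its rim at about (318,275) and the handle clear of the jaws.

>>> arm_command([
  {"x": 0.012,"y": 0,"z": -0.006,"roll": 0,"fingers": 1},
  {"x": 0.0,"y": 0,"z": 0,"roll": 0,"fingers": 1},
  {"x": 0,"y": 0,"z": 0,"roll": 0,"fingers": 0.5},
  {"x": 0,"y": 0,"z": 0,"roll": 0,"fingers": 0.3},
  {"x": 0,"y": 0,"z": 0,"roll": 0,"fingers": 0.3},
  {"x": 0,"y": 0,"z": 0,"roll": 0,"fingers": 0.3},
  {"x": 0,"y": 0,"z": 0,"roll": 0,"fingers": 0.3},
  {"x": 0,"y": 0,"z": 0,"roll": 0,"fingers": 0.3},
])

```text
clock: 3.88
eef_pos: [0.477, 0.012, 0.1265]
tool_rot: [-0.159, 0.681, 0.151, 0.699]
ft_force: [-0.8, -0.0, -1.2]
grip_width: 0.0577
```

```bash
python3 - <<'E'
from h import *
plan(.470,.0115,.118,115)
c=snap('wrist','w3.png')
E
```

```text
tcp [0.477  0.012  0.1265] tilt 1.57 F [-0.82 -0.   -1.17] w 0.0577 j [ 0.03  0.25 -0.27  1.02 -0.01 -0.41] t 3.8833
jaw ang 115.3
roll total 0.005
tool shift (cur) [ 0.0083  0.0027 -0.0067]
tool shift (after roll) [ 0.0083  0.0027 -0.0067]
```

View pics/w3.png

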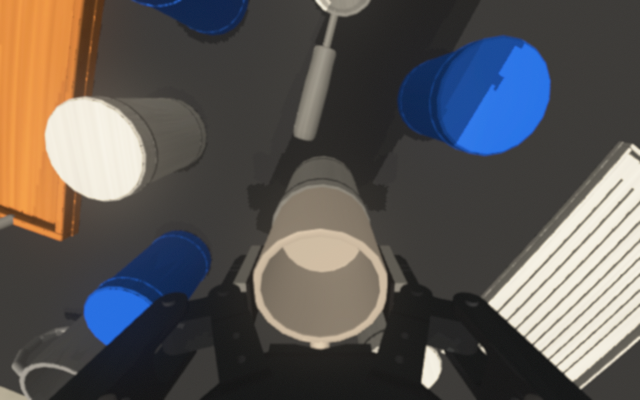

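The cup is gripped at 57.7 mm, with both pads on its sides. I'll lift it now.

>>> arm_command([
  {"x": -0.01,"y": 0,"z": 0,"roll": 0,"fingers": 0.3},
  {"x": -0.015,"y": 0,"z": 0,"roll": 0,"fingers": 0.3},
  {"x": -0.02,"y": 0,"z": 0,"roll": 0,"fingers": 0.3},
  {"x": -0.02,"y": 0,"z": 0,"roll": 0,"fingers": 0.3},
  {"x": -0.01,"y": 0,"z": 0,"roll": 0,"fingers": 0.3},
  {"x": 0,"y": 0,"z": 0,"roll": 0,"fingers": 0.3},
])

```text
clock: 4.43
eef_pos: [0.4723, 0.0121, 0.2014]
tool_rot: [-0.158, 0.684, 0.151, 0.696]
ft_force: [0.6, 0.5, -1.0]
grip_width: 0.058
```

```bash
python3 - <<'E'
from h import *
plan(.459,.330,.19)
c=snap('scene','s3.png')
cv2.imwrite('pics/s3z.png',cv2.resize(cv2.cvtColor(c['frame'][120:300,220:450],cv2.COLOR_RGB2BGR),None,fx=3,fy=3))
E
```

```text
tcp [0.4723 0.0121 0.2014] tilt 1.1 F [ 0.59  0.55 -0.99] w 0.058 j [ 0.03  0.19 -0.14  1.22 -0.01 -0.41] t 4.4333
jaw ang 115.3
tool shift (cur) [0.0092 0.2933 0.1236]
tool shift (after roll) [0.0092 0.2933 0.1236]
```

View pics/s3z.png

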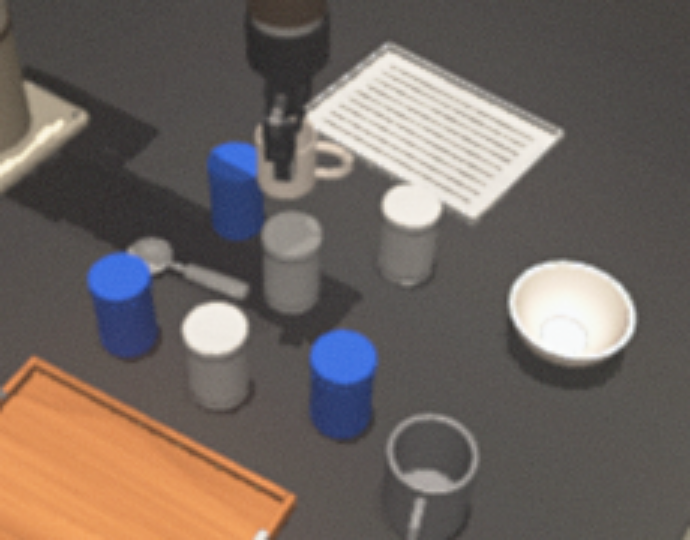

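The cup is lifted and upright. I'll carry it to the drip tray.

>>> arm_command([
  {"x": 0,"y": 0.01,"z": 0.004,"roll": 0,"fingers": 0.3},
  {"x": 0,"y": 0.02,"z": 0.008,"roll": 0,"fingers": 0.3},
  {"x": 0,"y": 0.027,"z": 0.0115,"roll": 0,"fingers": 0.3},
  {"x": 0,"y": 0.027,"z": 0.0115,"roll": 0,"fingers": 0.3},
  {"x": 0,"y": 0.027,"z": 0.0115,"roll": 0,"fingers": 0.3},
  {"x": 0,"y": 0.027,"z": 0.0115,"roll": 0,"fingers": 0.3},
  {"x": 0,"y": 0.027,"z": 0.0115,"roll": 0,"fingers": 0.3},
  {"x": 0,"y": 0.027,"z": 0.0115,"roll": 0,"fingers": 0.3},
  {"x": 0,"y": 0.027,"z": 0.0115,"roll": 0,"fingers": 0.3},
  {"x": 0,"y": 0.027,"z": 0.0115,"roll": 0,"fingers": 0.3},
  {"x": 0,"y": 0.027,"z": 0.0115,"roll": 0,"fingers": 0.3},
  {"x": 0,"y": 0.015,"z": 0.006,"roll": 0,"fingers": 0.3},
  {"x": 0,"y": 0.005,"z": 0.002,"roll": 0,"fingers": 0.3},
  {"x": 0,"y": 0,"z": 0,"roll": 0,"fingers": 0.3},
])

```text
clock: 5.65
eef_pos: [0.4457, 0.349, 0.1769]
tool_rot: [-0.159, 0.695, 0.149, 0.685]
ft_force: [0.2, -0.7, -0.9]
grip_width: 0.0573
```

```bash
python3 - <<'E'
from h import *
plan(.459,.330,.0305)
E
```

```text
tcp [0.4457 0.349  0.1769] tilt 1.12 F [ 0.18 -0.75 -0.91] w 0.0573 j [ 0.67  0.41  0.11  1.28 -0.01  0.23] t 5.65
jaw ang 115.2
tool shift (cur) [ 0.1465 -0.0213  0.0064]
tool shift (after roll) [ 0.1465 -0.0213  0.0064]
```

>>> arm_command([
  {"x": 0.01,"y": -0.01,"z": 0.003,"roll": 0,"fingers": 0.3},
  {"x": 0.02,"y": -0.012,"z": 0.003,"roll": 0,"fingers": 0.3},
  {"x": 0.025,"y": 0,"z": 0,"roll": 0,"fingers": 0.3},
  {"x": 0.025,"y": 0,"z": 0,"roll": 0,"fingers": 0.3},
  {"x": 0.025,"y": 0,"z": 0,"roll": 0,"fingers": 0.3},
  {"x": 0.015,"y": 0,"z": 0,"roll": 0,"fingers": 0.3},
  {"x": 0,"y": 0,"z": 0,"roll": 0,"fingers": 0.3},
  {"x": 0,"y": 0,"z": 0,"roll": 0,"fingers": 0.3},
])

```text
clock: 6.32
eef_pos: [0.4604, 0.3136, 0.0467]
tool_rot: [-0.158, 0.698, 0.142, 0.684]
ft_force: [0.4, 0.9, -2.4]
grip_width: 0.0574
```

```bash
python3 - <<'E'
from h import *
plan(.459,.330,.0305)
c=snap('wrist','w4.png')
E
```

```text
tcp [0.4604 0.3136 0.0467] tilt 1.67 F [ 0.42  0.93 -2.41] w 0.0574 j [ 0.6   0.51 -0.1   0.98 -0.01  0.18] t 6.3167
jaw ang 114.5
tool shift (cur) [0.0158 0.0158 0.006 ]
tool shift (after roll) [0.0158 0.0158 0.006 ]
```

View pics/w4.png

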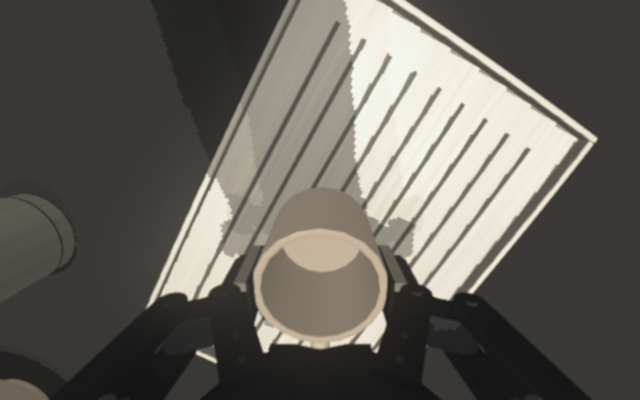

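>>> arm_command([
  {"x": 0.004,"y": 0.004,"z": 0,"roll": 0,"fingers": 0.3},
  {"x": 0.004,"y": 0.004,"z": 0,"roll": 0,"fingers": 0.3},
  {"x": 0.003,"y": 0,"z": 0,"roll": 0,"fingers": 0.3},
  {"x": 0.003,"y": 0,"z": 0,"roll": 0,"fingers": 0.3},
  {"x": 0.002,"y": 0,"z": 0,"roll": 0,"fingers": 0.3},
  {"x": 0,"y": 0,"z": 0,"roll": 0,"fingers": 0.3},
])

```text
clock: 6.87
eef_pos: [0.4602, 0.3222, 0.0343]
tool_rot: [-0.156, 0.695, 0.143, 0.687]
ft_force: [1.0, -0.6, -0.6]
grip_width: 0.0579
```

>>> arm_command([
  {"x": 0.002,"y": 0,"z": 0,"roll": 0,"fingers": 0.3},
  {"x": 0.002,"y": 0,"z": 0,"roll": 0,"fingers": 0.3},
  {"x": 0.001,"y": 0,"z": 0,"roll": 0,"fingers": 0.3},
  {"x": 0,"y": 0,"z": 0,"roll": 0,"fingers": 0.3},
])

```text
clock: 7.2
eef_pos: [0.4604, 0.3228, 0.0294]
tool_rot: [-0.156, 0.694, 0.144, 0.688]
ft_force: [-0.0, -0.1, -2.1]
grip_width: 0.0577
```

>>> arm_command([
  {"x": 0.002,"y": 0,"z": 0,"roll": 0,"fingers": 0.3},
  {"x": 0.001,"y": 0,"z": 0,"roll": 0,"fingers": 0.3},
  {"x": 0,"y": 0,"z": 0,"roll": 0,"fingers": 0.3},
])

```text
clock: 7.45
eef_pos: [0.4606, 0.323, 0.0296]
tool_rot: [-0.156, 0.694, 0.144, 0.688]
ft_force: [0.0, -0.8, -2.4]
grip_width: 0.0576
```

```bash
python3 - <<'E'
from h import *
plan(.459,.330,.0305)
c=snap('scene','s5.png')
cv2.imwrite('pics/s5z.png',cv2.resize(cv2.cvtColor(c['frame'][110:230,290:440],cv2.COLOR_RGB2BGR),None,fx=5,fy=5,interpolation=cv2.INTER_CUBIC))
E
```

```text
tcp [0.4606 0.323  0.0296] tilt 1.08 F [ 0.03 -0.81 -2.4 ] w 0.0576 j [ 0.62  0.54 -0.11  0.93 -0.01  0.19] t 7.45
jaw ang 114.5
tool shift (cur) [-0.001   0.007   0.0014]
tool shift (after roll) [-0.001   0.007   0.0014]
```

View pics/s5z.png

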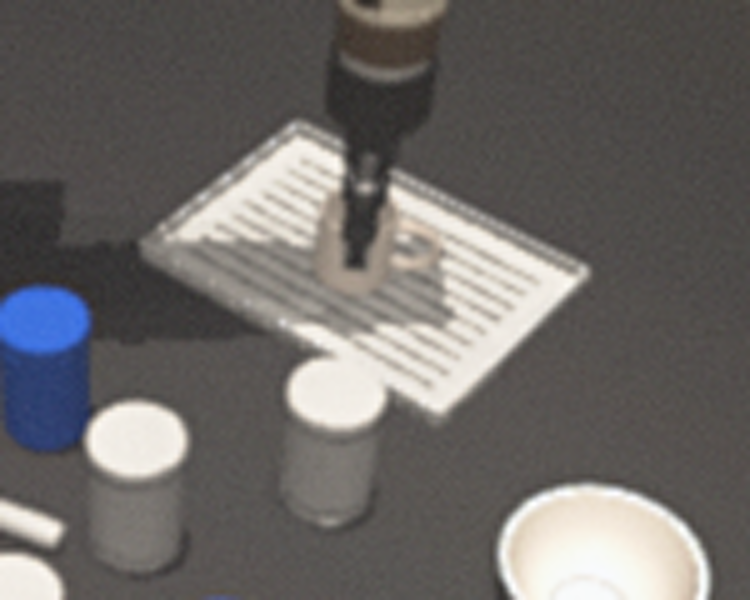

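>>> arm_command([
  {"x": 0.002,"y": 0,"z": 0,"roll": 0,"fingers": 0.3},
  {"x": 0.002,"y": 0,"z": 0,"roll": 0,"fingers": 0.3},
  {"x": 0.002,"y": 0,"z": 0,"roll": 0,"fingers": 0.3},
])

```text
clock: 7.75
eef_pos: [0.4609, 0.3232, 0.029]
tool_rot: [-0.155, 0.693, 0.144, 0.689]
ft_force: [-4.4, -3.3, 12.7]
grip_width: 0.0576
```

Contact: the upward force is 12.7 N. I'll release the cup.

>>> arm_command([
  {"x": 0,"y": 0,"z": 0,"roll": 0,"fingers": 0.3},
  {"x": 0,"y": 0,"z": 0,"roll": 0,"fingers": 0.75},
  {"x": 0,"y": 0,"z": 0,"roll": 0,"fingers": 0.9},
  {"x": 0,"y": 0,"z": 0,"roll": 0,"fingers": 1},
  {"x": 0,"y": 0,"z": 0,"roll": 0,"fingers": 1},
  {"x": 0,"y": 0,"z": 0,"roll": 0,"fingers": 1},
])

```text
clock: 8.25
eef_pos: [0.4618, 0.3237, 0.0292]
tool_rot: [-0.155, 0.692, 0.144, 0.69]
ft_force: [0.4, -0.0, -0.4]
grip_width: 0.0852
```

```bash
python3 - <<'E'
from h import *
plan(.459,.330,.0305)
c=snap('wrist','w6.png')
E
```

```text
tcp [0.4618 0.3237 0.0292] tilt 0.89 F [ 0.37 -0.01 -0.36] w 0.0852 j [ 0.62  0.53 -0.12  0.93 -0.01  0.19] t 8.25
jaw ang 114.5
tool shift (cur) [-0.0013  0.0069  0.    ]
tool shift (after roll) [-0.0013  0.0069  0.    ]
```

View pics/w6.png

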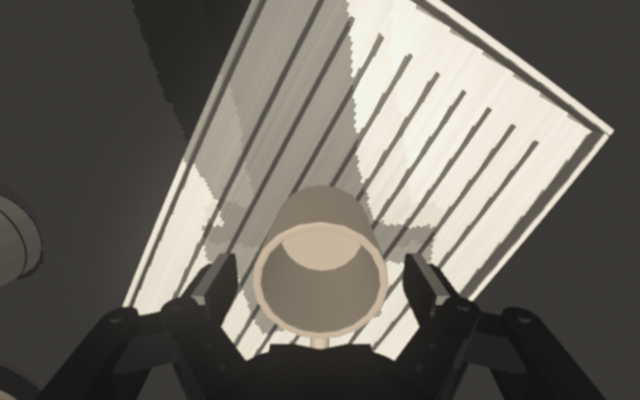

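The cup is standing free and upright, with its rim at (320,280) and both fingers clear. I'll retreat and head for the tin at (0.556, 0.120).

>>> arm_command([
  {"x": -0.015,"y": 0,"z": 0,"roll": 0,"fingers": 1},
  {"x": -0.03,"y": 0,"z": 0,"roll": 0,"fingers": 1},
  {"x": -0.03,"y": 0,"z": 0,"roll": 0,"fingers": 1},
  {"x": -0.04,"y": 0,"z": 0,"roll": 0,"fingers": 1},
  {"x": -0.04,"y": 0,"z": 0,"roll": 0,"fingers": 1},
  {"x": 0,"y": 0,"z": 0,"roll": 0.1,"fingers": 1},
  {"x": 0,"y": 0,"z": 0,"roll": 0.12,"fingers": 1},
  {"x": 0,"y": 0,"z": 0,"roll": 0.12,"fingers": 1},
  {"x": 0,"y": 0,"z": 0,"roll": 0,"fingers": 1},
])

```text
clock: 9.05
eef_pos: [0.4607, 0.3255, 0.189]
tool_rot: [-0.032, 0.709, 0.019, 0.705]
ft_force: [-0.2, 0.0, -0.4]
grip_width: 0.0851
```

```bash
python3 - <<'E'
from h import *
plan(.556,.1195,.19,95)
E
```

```text
tcp [0.4607 0.3255 0.189 ] tilt 1.12 F [-0.19  0.02 -0.37] w 0.0851 j [ 0.62  0.4   0.12  1.3  -0.01  0.55] t 9.05
jaw ang 94.1
roll total -0.015
tool shift (cur) [ 0.0025 -0.2123  0.0802]
tool shift (after roll) [ 0.0025 -0.2135  0.077 ]
```

>>> arm_command([
  {"x": 0,"y": -0.015,"z": 0.006,"roll": 0,"fingers": 1},
  {"x": 0,"y": -0.035,"z": 0.013,"roll": 0,"fingers": 1},
  {"x": 0,"y": -0.035,"z": 0.013,"roll": 0,"fingers": 1},
  {"x": 0,"y": -0.035,"z": 0.013,"roll": 0,"fingers": 1},
  {"x": 0,"y": -0.035,"z": 0.013,"roll": 0,"fingers": 1},
  {"x": 0,"y": -0.035,"z": 0.013,"roll": 0,"fingers": 1},
  {"x": 0,"y": -0.015,"z": 0.006,"roll": 0,"fingers": 1},
  {"x": 0,"y": -0.004,"z": 0.002,"roll": 0,"fingers": 1},
  {"x": 0,"y": 0,"z": 0,"roll": 0,"fingers": 1},
])

```text
clock: 9.8
eef_pos: [0.5593, 0.1173, 0.1879]
tool_rot: [-0.044, 0.71, 0.031, 0.702]
ft_force: [0.8, 0.3, 0.9]
grip_width: 0.0852
```

```bash
python3 - <<'E'
from h import *
plan(.556,.1195,.19,95)
c=snap('wrist','w7.png')
print(w2px(c,[[.556,.1195,.1]]))
E
```

```text
tcp [0.5593 0.1173 0.1879] tilt 1.25 F [0.82 0.28 0.94] w 0.0852 j [ 0.22  0.41  0.14  1.31 -0.02  0.11] t 9.8
jaw ang 96.1
roll total 0.02
tool shift (cur) [-0.0021  0.0025 -0.0031]
tool shift (after roll) [-0.0021  0.0024 -0.0032]
[[323.71995815 202.51733919]]
```

View pics/w7.png

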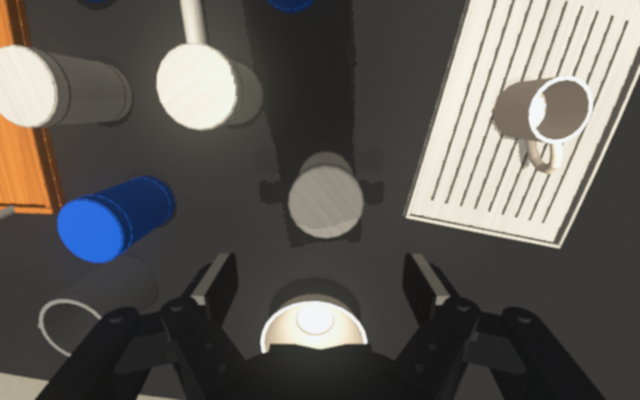

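The tin's lid is at (326,202), within 1–2 mm of the prediction. The cup stands on the drip tray at (560,108).

```bash
python3 - <<'E'
from h import *
c=camera('wrist')
for n,u,v,z in [('t1',326,202,.1),('t2',197,87,.1),('t3',24,87,.1),('cup',561,109,.064)]: print(n,px2w(c,u,v,z)[:2].round(4))
plan(.555,.119,.046,95)
for i in range(3): print(np.round(get_obs()['ft_force'],2)); camera('top')
E
```

```text
t1 [0.5549 0.122 ]
t2 [0.4743 0.0135]
t3 [ 0.4861 -0.1296]
cup [0.4551 0.3235]
tcp [0.5586 0.119  0.1879] tilt 1.24 F [-0.66 -0.08  0.7 ] w 0.0853 j [ 0.22  0.41  0.14  1.31 -0.02  0.11] t 9.9
jaw ang 96.2
roll total 0.021
tool shift (cur) [ 0.1419  0.003  -0.0018]
tool shift (after roll) [ 0.1419  0.0029 -0.0019]
[-0.66 -0.08  0.7 ]
[0.39 0.92 0.25]
[-0.12 -0.35  0.49]
```

>>> arm_command([
  {"x": 0.015,"y": 0.002,"z": -0.001,"roll": 0,"fingers": 1},
  {"x": 0.03,"y": 0.002,"z": -0.001,"roll": 0,"fingers": 1},
  {"x": 0.03,"y": 0,"z": 0,"roll": 0,"fingers": 1},
  {"x": 0.02,"y": 0,"z": 0,"roll": 0,"fingers": 1},
  {"x": 0,"y": 0,"z": 0,"roll": 0,"fingers": 1},
  {"x": 0,"y": 0,"z": 0,"roll": 0,"fingers": 1},
])

```text
clock: 10.55
eef_pos: [0.5548, 0.1316, 0.0939]
tool_rot: [-0.05, 0.707, 0.039, 0.705]
ft_force: [-0.1, -0.9, 0.1]
grip_width: 0.0853
```

```bash
python3 - <<'E'
from h import *
c=snap('wrist','w8.png')
plan(.555,.1205,.046,95)
E
```

```text
tcp [0.5546 0.1316 0.094 ] tilt 0.93 F [-1.13 -0.4  -1.59] w 0.0854 j [ 0.24  0.47 -0.03  1.08 -0.02  0.11] t 10.6
jaw ang 97.2
roll total 0.039
tool shift (cur) [ 0.0481 -0.0103 -0.0008]
tool shift (after roll) [ 0.0481 -0.0103 -0.0004]
```

View pics/w8.png

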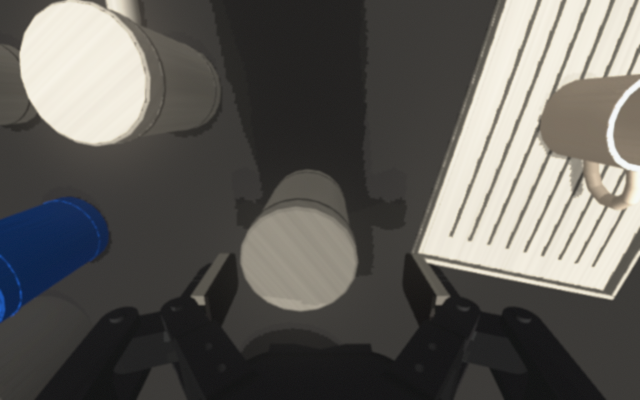

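It drifted +11 mm in y (lid at (299,258), image centre 325). I'll correct that before going lower.

>>> arm_command([
  {"x": 0,"y": -0.006,"z": 0,"roll": 0.02,"fingers": 1},
  {"x": 0,"y": -0.004,"z": 0,"roll": 0.01,"fingers": 1},
  {"x": 0,"y": 0,"z": 0,"roll": 0,"fingers": 1},
  {"x": 0,"y": 0,"z": 0,"roll": 0,"fingers": 1},
])

```text
clock: 10.93
eef_pos: [0.5589, 0.1226, 0.0995]
tool_rot: [-0.039, 0.704, 0.028, 0.708]
ft_force: [1.2, -0.2, 0.4]
grip_width: 0.0858
```

```bash
python3 - <<'E'
from h import *
plan(.555,.1205,.046,95)
E
```

```text
tcp [0.5589 0.1226 0.0995] tilt 0.9 F [ 1.22 -0.23  0.38] w 0.0858 j [ 0.22  0.47 -0.02  1.08 -0.02  0.13] t 10.9333
jaw ang 95.5
roll total 0.008
tool shift (cur) [ 0.0535 -0.0009 -0.0043]
tool shift (after roll) [ 0.0535 -0.001  -0.0043]
```

>>> arm_command([
  {"x": 0.015,"y": -0.001,"z": -0.002,"roll": 0,"fingers": 1},
  {"x": 0.02,"y": 0,"z": -0.002,"roll": 0,"fingers": 1},
  {"x": 0.015,"y": 0,"z": 0,"roll": 0,"fingers": 1},
  {"x": 0.005,"y": 0,"z": 0,"roll": 0,"fingers": 1},
  {"x": 0,"y": 0,"z": 0,"roll": 0,"fingers": 1},
])

```text
clock: 11.35
eef_pos: [0.5612, 0.1202, 0.0494]
tool_rot: [-0.037, 0.699, 0.028, 0.713]
ft_force: [0.2, -0.5, -0.5]
grip_width: 0.0855
```

```bash
python3 - <<'E'
from h import *
plan(.555,.1205,.046,95)
E
```

```text
tcp [0.5612 0.1202 0.0494] tilt 1.31 F [ 0.17 -0.45 -0.55] w 0.0855 j [ 0.22  0.51 -0.1   0.95 -0.02  0.13] t 11.35
jaw ang 95.3
roll total 0.005
tool shift (cur) [ 0.0033  0.0009 -0.0062]
tool shift (after roll) [ 0.0033  0.0009 -0.0062]
```

Close enough. I'll trim z and close the fingers.

>>> arm_command([
  {"x": 0.002,"y": 0,"z": -0.005,"roll": 0,"fingers": 1},
  {"x": 0.001,"y": 0,"z": -0.003,"roll": 0,"fingers": 0.9},
  {"x": 0,"y": 0,"z": 0,"roll": 0,"fingers": 0.5},
  {"x": 0,"y": 0,"z": 0,"roll": 0,"fingers": 0.4},
  {"x": 0,"y": 0,"z": 0,"roll": 0,"fingers": 0.4},
  {"x": 0,"y": 0,"z": 0,"roll": 0,"fingers": 0.4},
  {"x": 0,"y": 0,"z": 0,"roll": 0,"fingers": 0.4},
])

```text
clock: 11.93
eef_pos: [0.5535, 0.1195, 0.0489]
tool_rot: [-0.037, 0.698, 0.029, 0.714]
ft_force: [-0.1, -0.3, -2.8]
grip_width: 0.0617
```

```bash
python3 - <<'E'
from h import *
plan(.555,.1205,.046,95)
E
```

```text
tcp [0.5535 0.1195 0.0489] tilt 1.43 F [-0.07 -0.27 -2.79] w 0.0617 j [ 0.22  0.5  -0.12  0.93 -0.02  0.13] t 11.9333
jaw ang 95.3
roll total 0.005
tool shift (cur) [0.0029 0.0009 0.0016]
tool shift (after roll) [0.0029 0.0009 0.0016]
```

>>> arm_command([
  {"x": -0.01,"y": 0,"z": 0,"roll": 0,"fingers": 0.4},
  {"x": -0.02,"y": 0,"z": 0,"roll": 0,"fingers": 0.4},
  {"x": -0.025,"y": 0,"z": 0,"roll": 0,"fingers": 0.4},
  {"x": -0.03,"y": 0,"z": 0,"roll": 0,"fingers": 0.4},
  {"x": -0.03,"y": 0,"z": 0,"roll": 0,"fingers": 0.4},
  {"x": -0.015,"y": 0,"z": 0,"roll": 0,"fingers": 0.4},
  {"x": 0,"y": 0,"z": 0,"roll": 0,"fingers": 0.4},
  {"x": 0,"y": 0,"z": 0,"roll": 0,"fingers": 0.4},
  {"x": 0,"y": 0,"z": 0,"roll": 0,"fingers": 0.4},
])

```text
clock: 12.68
eef_pos: [0.5466, 0.1203, 0.1835]
tool_rot: [-0.037, 0.702, 0.028, 0.71]
ft_force: [0.6, 0.9, -4.2]
grip_width: 0.0618
```

```bash
cat >> h.py <<'E'
def heft(n=20):
    F=[];T=[];J=[]
    for i in range(n):
        o=get_obs();F.append(o['ft_force']);T.append(o['ft_torque']);J.append(o['tau']);camera('top')
    F=np.array(F);print('F',F.mean(0).round(2),'sd',F.std(0).round(2),'med z',np.median(F[:,2]).round(2),'T',np.mean(T,0).round(3),'tau',np.mean(J,0).round(3))
E
python3 - <<'E'
from h import *
heft(20)
plan(.487,-.327,.18,95)
snap('wrist','w9.png')
E
```

```text
F [ 0.07  0.22 -3.98] sd [0.38 0.43 0.47] med z -3.98 T [ 0.026  0.042 -0.003] tau [ 2.0000e-03 -4.5616e+01  2.6442e+01 -8.4000e-02 -6.6000e-02  0.0000e+00]
tcp [0.5467 0.1203 0.1837] tilt 1.0 F [-0.69  0.3  -3.97] w 0.0616 j [ 0.22  0.38  0.07  1.25 -0.01  0.13] t 13.6833
jaw ang 95.3
roll total 0.005
tool shift (cur) [ 0.0085 -0.4398 -0.1008]
tool shift (after roll) [ 0.0085 -0.4403 -0.0986]
```

View pics/w9.png

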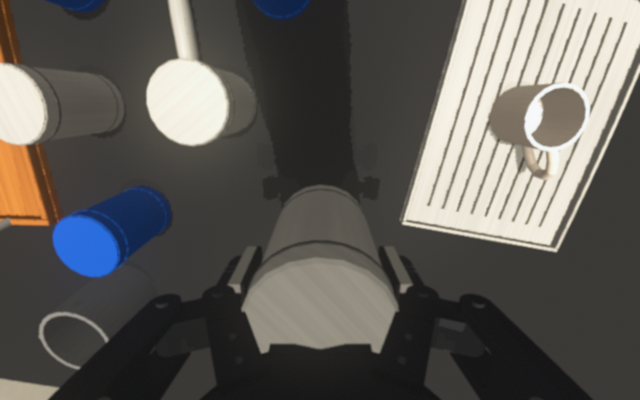

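It weighs about 4.0 N. The heaviest is over 3.4 N and the lighter ones under 2.9 N, so this looks like the heaviest. I'll put it back here and move the others, which also checks it.

>>> arm_command([
  {"x": 0.01,"y": 0,"z": 0.002,"roll": 0,"fingers": 0.4},
  {"x": 0.02,"y": 0,"z": 0.002,"roll": 0,"fingers": 0.4},
  {"x": 0.025,"y": 0,"z": 0,"roll": 0,"fingers": 0.4},
  {"x": 0.025,"y": 0,"z": 0,"roll": 0,"fingers": 0.4},
  {"x": 0.02,"y": 0,"z": 0,"roll": 0,"fingers": 0.4},
  {"x": 0.01,"y": 0,"z": 0,"roll": 0,"fingers": 0.4},
  {"x": 0.003,"y": 0,"z": 0,"roll": 0,"fingers": 0.4},
  {"x": 0,"y": 0,"z": 0,"roll": 0,"fingers": 0.4},
])

```text
clock: 14.4
eef_pos: [0.5542, 0.1194, 0.0636]
tool_rot: [-0.037, 0.701, 0.028, 0.712]
ft_force: [0.3, 0.6, -4.1]
grip_width: 0.0618
```

>>> arm_command([
  {"x": 0.004,"y": 0,"z": 0,"roll": 0,"fingers": 0.4},
  {"x": 0.004,"y": 0,"z": 0,"roll": 0,"fingers": 0.4},
  {"x": 0.003,"y": 0,"z": 0,"roll": 0,"fingers": 0.4},
  {"x": 0.002,"y": 0,"z": 0,"roll": 0,"fingers": 0.4},
  {"x": 0.002,"y": 0,"z": 0,"roll": 0,"fingers": 0.4},
])

```text
clock: 14.82
eef_pos: [0.5572, 0.1198, 0.0501]
tool_rot: [-0.037, 0.699, 0.029, 0.714]
ft_force: [-0.3, -0.3, -4.5]
grip_width: 0.0615
```

>>> arm_command([
  {"x": 0.002,"y": 0,"z": 0,"roll": 0,"fingers": 0.4},
  {"x": 0.002,"y": 0,"z": 0,"roll": 0,"fingers": 0.4},
])

```text
clock: 14.98
eef_pos: [0.5586, 0.1201, 0.049]
tool_rot: [-0.036, 0.697, 0.029, 0.715]
ft_force: [-5.8, -1.3, 14.8]
grip_width: 0.0617
```

The tin is in contact with the counter. I'll release it and go up.

>>> arm_command([
  {"x": 0,"y": 0,"z": 0,"roll": 0,"fingers": 0.4},
  {"x": 0,"y": 0,"z": 0,"roll": 0,"fingers": 0.8},
  {"x": 0,"y": 0,"z": 0,"roll": 0,"fingers": 1},
  {"x": 0,"y": 0,"z": 0,"roll": 0,"fingers": 1},
  {"x": 0,"y": 0,"z": 0,"roll": 0,"fingers": 1},
  {"x": -0.01,"y": 0,"z": 0,"roll": 0,"fingers": 1},
  {"x": -0.025,"y": 0,"z": 0,"roll": 0,"fingers": 1},
  {"x": -0.03,"y": 0,"z": 0,"roll": 0,"fingers": 1},
  {"x": -0.04,"y": 0,"z": 0,"roll": 0,"fingers": 1},
  {"x": -0.03,"y": 0,"z": 0,"roll": 0,"fingers": 1},
  {"x": 0,"y": 0,"z": 0,"roll": 0,"fingers": 1},
])

```text
clock: 15.9
eef_pos: [0.5557, 0.1216, 0.1945]
tool_rot: [-0.036, 0.696, 0.029, 0.717]
ft_force: [1.1, 0.6, 0.8]
grip_width: 0.0857
```

```bash
python3 - <<'E'
from h import *
plan(.473,.012,.18,95)
snap('wrist','w10.png')
c=snap('top','t10.png')
E
```

```text
tcp [0.5557 0.1216 0.1945] tilt 1.82 F [1.07 0.57 0.84] w 0.0857 j [ 0.22  0.37  0.09  1.26 -0.02  0.13] t 15.9
jaw ang 95.3
roll total 0.005
tool shift (cur) [ 0.0129 -0.1013 -0.0929]
tool shift (after roll) [ 0.0129 -0.1018 -0.0924]
```

View pics/w10.png

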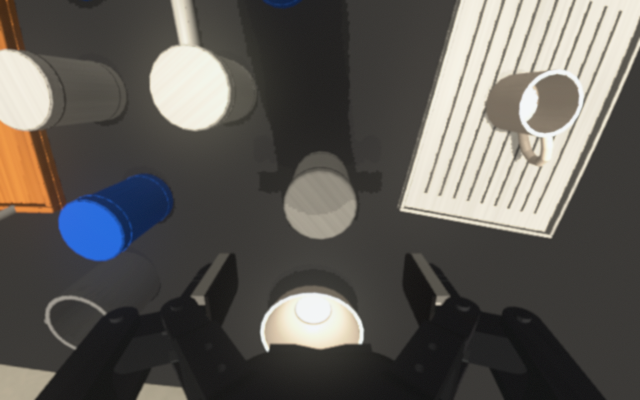

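The heaviest tin is back and upright, with its lid at (320,202). Next is the centre tin.

>>> arm_command([
  {"x": 0,"y": -0.01,"z": -0.009,"roll": 0,"fingers": 1},
  {"x": 0.002,"y": -0.025,"z": -0.023,"roll": 0,"fingers": 1},
  {"x": 0.002,"y": -0.028,"z": -0.026,"roll": 0,"fingers": 1},
  {"x": 0.002,"y": -0.025,"z": -0.023,"roll": 0,"fingers": 1},
  {"x": 0.002,"y": -0.01,"z": -0.009,"roll": 0,"fingers": 1},
  {"x": 0,"y": 0,"z": 0,"roll": 0,"fingers": 1},
  {"x": 0,"y": 0,"z": 0,"roll": 0,"fingers": 1},
])

```text
clock: 16.58
eef_pos: [0.4641, 0.0121, 0.1709]
tool_rot: [-0.038, 0.704, 0.03, 0.709]
ft_force: [0.1, -0.1, 0.1]
grip_width: 0.0853
```

```bash
python3 - <<'E'
from h import *
snap('wrist','w11.png')
plan(.4725,.0125,.1,95)
E
```

```text
tcp [0.4641 0.0124 0.1708] tilt 0.77 F [-0.24 -0.08 -0.36] w 0.0855 j [ 0.03  0.2  -0.21  1.15 -0.01 -0.06] t 16.6333
jaw ang 95.5
roll total 0.008
tool shift (cur) [0.0708 0.0002 0.0079]
tool shift (after roll) [0.0708 0.0002 0.0079]
```

View pics/w11.png

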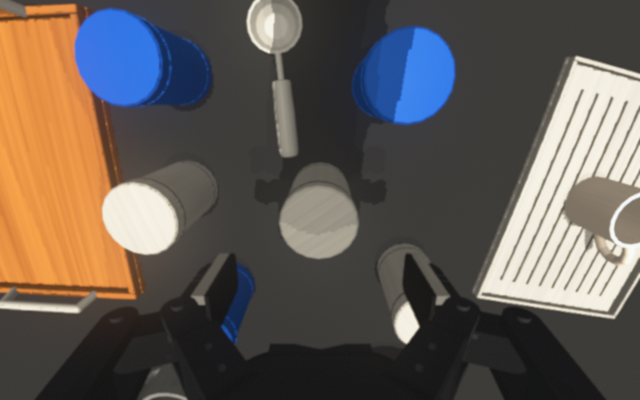

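>>> arm_command([
  {"x": 0.015,"y": 0,"z": 0.003,"roll": 0,"fingers": 1},
  {"x": 0.03,"y": 0,"z": 0.002,"roll": 0,"fingers": 1},
  {"x": 0.02,"y": 0,"z": 0,"roll": 0,"fingers": 1},
  {"x": 0.005,"y": 0,"z": 0,"roll": 0,"fingers": 1},
  {"x": 0,"y": 0,"z": 0,"roll": 0,"fingers": 1},
])

```text
clock: 17.05
eef_pos: [0.4747, 0.016, 0.0983]
tool_rot: [-0.039, 0.702, 0.032, 0.71]
ft_force: [-1.0, -0.8, -0.4]
grip_width: 0.0853
```

```bash
python3 - <<'E'
from h import *
c=snap('wrist','w12.png')
plan(.4725,.0125,.048,95)
print(w2px(c,[[.4725,.0125,.1]]))
E
```

```text
tcp [0.4748 0.0161 0.0988] tilt 0.88 F [-0.92 -0.33 -0.02] w 0.0854 j [ 0.04  0.29 -0.3   0.97 -0.01 -0.06] t 17.1
jaw ang 95.8
roll total 0.013
tool shift (cur) [ 0.0508 -0.0028 -0.0032]
tool shift (after roll) [ 0.0508 -0.0028 -0.0032]
[[312.18734274 253.63412232]]
```

View pics/w12.png

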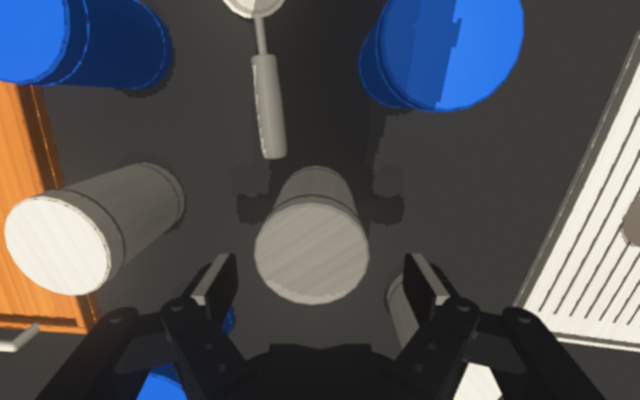

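The lid is at (312,253), matching the prediction, so I'll go down and grip.

>>> arm_command([
  {"x": 0.01,"y": -0.003,"z": -0.003,"roll": 0,"fingers": 1},
  {"x": 0.02,"y": -0.001,"z": -0.002,"roll": 0,"fingers": 1},
  {"x": 0.015,"y": 0,"z": -0.002,"roll": 0,"fingers": 1},
  {"x": 0.005,"y": 0,"z": -0.002,"roll": 0,"fingers": 1},
  {"x": 0,"y": 0,"z": 0,"roll": 0,"fingers": 1},
])

```text
clock: 17.52
eef_pos: [0.4737, 0.013, 0.0529]
tool_rot: [-0.04, 0.698, 0.034, 0.714]
ft_force: [-0.4, 0.3, 0.9]
grip_width: 0.0854
```

```bash
python3 - <<'E'
from h import *
plan(.4725,.0125,.048,95)
E
```

```text
tcp [0.4737 0.013  0.0529] tilt 1.43 F [-0.39  0.31  0.89] w 0.0854 j [ 0.03  0.34 -0.37  0.84 -0.01 -0.07] t 17.5167
jaw ang 96.0
roll total 0.017
tool shift (cur) [ 0.0049 -0.0003 -0.0014]
tool shift (after roll) [ 0.0049 -0.0003 -0.0014]
```

>>> arm_command([
  {"x": 0.005,"y": 0,"z": -0.001,"roll": 0,"fingers": 0.9},
  {"x": 0,"y": 0,"z": 0,"roll": 0,"fingers": 0.5},
  {"x": 0,"y": 0,"z": 0,"roll": 0,"fingers": 0.4},
  {"x": 0,"y": 0,"z": 0,"roll": 0,"fingers": 0.4},
  {"x": 0,"y": 0,"z": 0,"roll": 0,"fingers": 0.4},
  {"x": 0,"y": 0,"z": 0,"roll": 0,"fingers": 0.4},
])

```text
clock: 18.02
eef_pos: [0.4762, 0.0135, 0.0516]
tool_rot: [-0.041, 0.696, 0.034, 0.716]
ft_force: [0.1, -0.3, -2.5]
grip_width: 0.062
```

```bash
python3 - <<'E'
from h import *
plan(.4725,.0125,.048,95)
E
```

```text
tcp [0.4762 0.0135 0.0516] tilt 1.78 F [ 0.15 -0.26 -2.53] w 0.062 j [ 0.03  0.34 -0.38  0.83 -0.01 -0.07] t 18.0167
jaw ang 96.0
roll total 0.018
tool shift (cur) [ 0.0035 -0.0005 -0.0039]
tool shift (after roll) [ 0.0035 -0.0006 -0.0038]
```

Gripped at 62 mm with the TCP at 0.0516 (underside at 0). I'll lift and weigh it.

>>> arm_command([
  {"x": -0.01,"y": 0,"z": 0,"roll": 0,"fingers": 0.4},
  {"x": -0.02,"y": 0,"z": 0,"roll": 0,"fingers": 0.4},
  {"x": -0.025,"y": 0,"z": 0,"roll": 0,"fingers": 0.4},
  {"x": -0.03,"y": 0,"z": 0,"roll": 0,"fingers": 0.4},
  {"x": -0.03,"y": 0,"z": 0,"roll": 0,"fingers": 0.4},
  {"x": -0.015,"y": 0,"z": 0,"roll": 0,"fingers": 0.4},
  {"x": 0,"y": 0,"z": 0,"roll": 0,"fingers": 0.4},
  {"x": 0,"y": 0,"z": 0,"roll": 0,"fingers": 0.4},
])

```text
clock: 18.68
eef_pos: [0.4689, 0.0145, 0.1848]
tool_rot: [-0.04, 0.699, 0.034, 0.714]
ft_force: [-0.3, -1.0, -2.1]
grip_width: 0.062
```

```bash
python3 - <<'E'
from h import *
heft(16)
plan(.57,-.319,.18,95)
plan(.481,-.327,.18,95)
E
```

```text
F [ 0.24 -0.18 -2.27] sd [0.39 0.51 0.61] med z -2.18 T [0.009 0.033 0.006] tau [ 1.0000e-03 -3.5100e+01  2.5288e+01 -1.4400e-01 -3.5000e-02  0.0000e+00]
tcp [0.4686 0.0145 0.1844] tilt 1.24 F [ 0.6   0.55 -2.07] w 0.0617 j [ 0.04  0.19 -0.18  1.18 -0.01 -0.07] t 19.4833
jaw ang 96.0
roll total 0.018
tool shift (cur) [ 0.0091 -0.3422  0.0657]
tool shift (after roll) [ 0.0091 -0.341   0.0718]
tcp [0.4686 0.0145 0.1844] tilt 1.24 F [ 0.6   0.55 -2.07] w 0.0617 j [ 0.04  0.19 -0.18  1.18 -0.01 -0.07] t 19.4833
jaw ang 96.0
roll total 0.018
tool shift (cur) [ 0.0074 -0.3409 -0.0236]
tool shift (after roll) [ 0.0074 -0.3412 -0.0175]
```

It weighs about 2.3 N, so it's one of the lighter ones. I'll carry it to the far half of the tea tray.

>>> arm_command([
  {"x": -0.008,"y": -0.01,"z": 0.001,"roll": 0,"fingers": 0.4},
  {"x": -0.008,"y": -0.02,"z": 0.002,"roll": 0,"fingers": 0.4},
  {"x": -0.008,"y": -0.03,"z": 0.004,"roll": 0,"fingers": 0.4},
  {"x": 0,"y": -0.03,"z": 0.004,"roll": 0,"fingers": 0.4},
  {"x": 0,"y": -0.03,"z": 0.004,"roll": 0,"fingers": 0.4},
  {"x": 0,"y": -0.03,"z": 0.004,"roll": 0,"fingers": 0.4},
  {"x": 0,"y": -0.03,"z": 0.004,"roll": 0,"fingers": 0.4},
  {"x": 0,"y": -0.03,"z": 0.004,"roll": 0,"fingers": 0.4},
  {"x": 0,"y": -0.03,"z": 0.004,"roll": 0,"fingers": 0.4},
  {"x": 0,"y": -0.03,"z": 0.004,"roll": 0,"fingers": 0.4},
  {"x": 0,"y": -0.03,"z": 0.004,"roll": 0,"fingers": 0.4},
  {"x": 0,"y": -0.025,"z": 0.004,"roll": 0,"fingers": 0.4},
  {"x": 0,"y": -0.01,"z": 0.001,"roll": 0,"fingers": 0.4},
  {"x": 0,"y": 0,"z": 0,"roll": 0,"fingers": 0.4},
])

```text
clock: 20.65
eef_pos: [0.5506, -0.3404, 0.2229]
tool_rot: [-0.044, 0.696, 0.032, 0.715]
ft_force: [0.0, 1.0, -3.9]
grip_width: 0.0621
```

```bash
python3 - <<'E'
from h import *
plan(.55,-.321,.07,95)
snap('wrist','w13.png')
E
```

```text
tcp [ 0.5506 -0.3404  0.2229] tilt 1.86 F [ 0.01  0.97 -3.88] w 0.0621 j [-0.55  0.52  0.39  1.41  0.   -0.66] t 20.65
jaw ang 96.1
roll total 0.02
tool shift (cur) [ 0.1525  0.0224 -0.0024]
tool shift (after roll) [ 0.1525  0.0223 -0.0029]
```

View pics/w13.png

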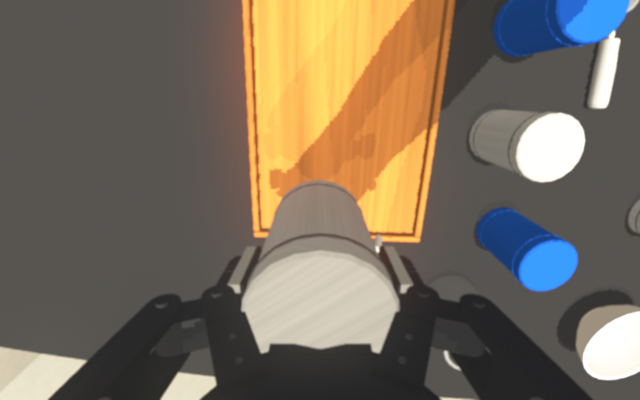

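>>> arm_command([
  {"x": 0.01,"y": 0.005,"z": 0,"roll": 0.01,"fingers": 0.4},
  {"x": 0.02,"y": 0.008,"z": 0,"roll": 0,"fingers": 0.4},
  {"x": 0.025,"y": 0.005,"z": 0,"roll": 0,"fingers": 0.4},
  {"x": 0.025,"y": 0,"z": 0,"roll": 0,"fingers": 0.4},
  {"x": 0.025,"y": 0,"z": 0,"roll": 0,"fingers": 0.4},
  {"x": 0.02,"y": 0,"z": -0.002,"roll": 0,"fingers": 0.4},
  {"x": 0.01,"y": 0,"z": -0.002,"roll": 0,"fingers": 0.4},
  {"x": 0.002,"y": 0,"z": 0,"roll": 0,"fingers": 0.4},
  {"x": 0,"y": 0,"z": 0,"roll": 0,"fingers": 0.4},
])

```text
clock: 21.45
eef_pos: [0.547, -0.3169, 0.086]
tool_rot: [-0.043, 0.695, 0.031, 0.717]
ft_force: [-0.1, 0.6, -1.9]
grip_width: 0.0621
```

```bash
python3 - <<'E'
from h import *
plan(.55,-.321,.0596,95)
E
```

```text
tcp [ 0.547  -0.3169  0.086 ] tilt 1.97 F [-0.08  0.56 -1.86] w 0.0621 j [-0.53  0.56  0.1   1.08  0.   -0.63] t 21.45
jaw ang 96.0
roll total 0.017
tool shift (cur) [ 0.0265 -0.0039  0.0018]
tool shift (after roll) [ 0.0265 -0.0038  0.0018]
```

>>> arm_command([
  {"x": 0.006,"y": 0,"z": 0,"roll": 0,"fingers": 0.4},
  {"x": 0.006,"y": 0,"z": 0,"roll": 0,"fingers": 0.4},
  {"x": 0.005,"y": 0,"z": 0,"roll": 0,"fingers": 0.4},
  {"x": 0.003,"y": 0,"z": 0,"roll": 0,"fingers": 0.4},
  {"x": 0.002,"y": 0,"z": 0,"roll": 0,"fingers": 0.4},
  {"x": 0.001,"y": 0,"z": 0,"roll": 0,"fingers": 0.4},
])

```text
clock: 21.95
eef_pos: [0.5509, -0.3175, 0.0664]
tool_rot: [-0.045, 0.693, 0.03, 0.719]
ft_force: [-0.4, 0.5, -2.4]
grip_width: 0.0619
```

>>> arm_command([
  {"x": 0.002,"y": 0,"z": 0,"roll": 0,"fingers": 0.4},
  {"x": 0.002,"y": 0,"z": 0,"roll": 0,"fingers": 0.4},
  {"x": 0.002,"y": 0,"z": 0,"roll": 0,"fingers": 0.4},
])

```text
clock: 22.2
eef_pos: [0.5519, -0.3182, 0.0607]
tool_rot: [-0.046, 0.692, 0.03, 0.72]
ft_force: [-0.8, -0.5, -2.7]
grip_width: 0.0616
```

>>> arm_command([
  {"x": 0.002,"y": 0,"z": 0,"roll": 0,"fingers": 0.4},
  {"x": 0.002,"y": 0,"z": 0,"roll": 0,"fingers": 0.4},
])

```text
clock: 22.37
eef_pos: [0.5535, -0.3186, 0.0586]
tool_rot: [-0.046, 0.691, 0.03, 0.721]
ft_force: [-3.6, 3.1, 15.6]
grip_width: 0.0618
```

The tin is on the tray floor, with 15.6 N upward. I'll release it and rise.

>>> arm_command([
  {"x": 0,"y": 0,"z": 0,"roll": 0,"fingers": 0.4},
  {"x": 0,"y": 0,"z": 0,"roll": 0,"fingers": 0.8},
  {"x": 0,"y": 0,"z": 0,"roll": 0,"fingers": 1},
  {"x": 0,"y": 0,"z": 0,"roll": 0,"fingers": 1},
  {"x": 0,"y": 0,"z": 0,"roll": 0,"fingers": 1},
  {"x": -0.01,"y": 0,"z": 0,"roll": 0,"fingers": 1},
  {"x": -0.025,"y": 0,"z": 0,"roll": 0,"fingers": 1},
  {"x": -0.03,"y": 0,"z": 0,"roll": 0,"fingers": 1},
  {"x": -0.04,"y": 0,"z": 0,"roll": 0,"fingers": 1},
  {"x": -0.03,"y": 0,"z": 0,"roll": 0,"fingers": 1},
  {"x": 0,"y": 0,"z": 0,"roll": 0,"fingers": 1},
])

```text
clock: 23.28
eef_pos: [0.5459, -0.3151, 0.2001]
tool_rot: [-0.045, 0.692, 0.03, 0.72]
ft_force: [0.7, -0.1, 0.9]
grip_width: 0.0855
```

```bash
python3 - <<'E'
from h import *
plan(.487,-.1335,.18,95)
snap('wrist','w14.png')
E
```

```text
tcp [ 0.5459 -0.3151  0.2001] tilt 2.55 F [ 0.68 -0.08  0.87] w 0.0855 j [-0.53  0.48  0.27  1.32  0.   -0.63] t 23.2833
jaw ang 96.1
roll total 0.019
tool shift (cur) [ 0.0143  0.1872 -0.0399]
tool shift (after roll) [ 0.0143  0.1864 -0.0434]
```

View pics/w14.png

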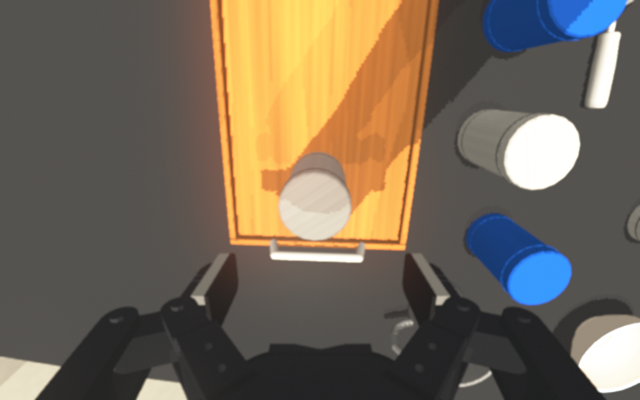

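The first light tin is upright on the tray, with its lid at (315,205). Next is the third tin.

>>> arm_command([
  {"x": 0,"y": 0.01,"z": -0.002,"roll": 0.01,"fingers": 1},
  {"x": 0.002,"y": 0.03,"z": -0.007,"roll": 0.01,"fingers": 1},
  {"x": 0.002,"y": 0.035,"z": -0.009,"roll": 0,"fingers": 1},
  {"x": 0.002,"y": 0.035,"z": -0.009,"roll": 0,"fingers": 1},
  {"x": 0.002,"y": 0.035,"z": -0.008,"roll": 0,"fingers": 1},
  {"x": 0.002,"y": 0.025,"z": -0.006,"roll": 0,"fingers": 1},
  {"x": 0,"y": 0.01,"z": -0.002,"roll": 0,"fingers": 1},
  {"x": 0,"y": 0,"z": 0,"roll": 0,"fingers": 1},
  {"x": 0,"y": 0,"z": 0,"roll": 0,"fingers": 1},
])

```text
clock: 24.08
eef_pos: [0.4759, -0.1285, 0.1717]
tool_rot: [-0.033, 0.699, 0.024, 0.714]
ft_force: [-0.3, 0.2, -0.9]
grip_width: 0.0855
```

```bash
python3 - <<'E'
from h import *
c=snap('wrist','w15.png')
plan(.487,-.1335,.1,95)
print(w2px(c,[[.487,-.1335,.1]]))
E
```

```text
tcp [ 0.4761 -0.1289  0.1717] tilt 1.5 F [ 0.06  1.   -0.46] w 0.0856 j [-0.26  0.24 -0.15  1.15 -0.01 -0.34] t 24.1333
jaw ang 94.5
roll total -0.008
tool shift (cur) [ 0.072  -0.0044  0.0089]
tool shift (after roll) [ 0.072  -0.0045  0.0089]
[[312.82612033 221.91657863]]
```

View pics/w15.png

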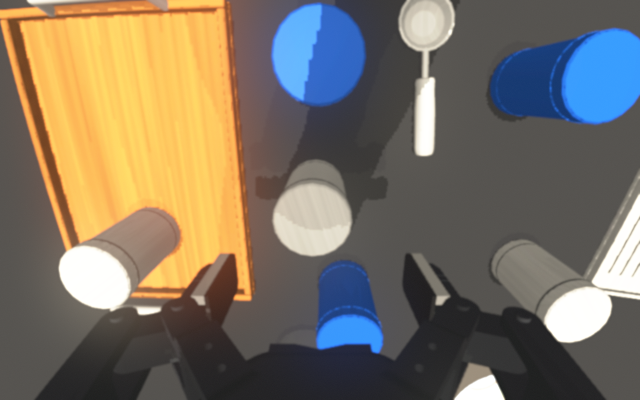

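>>> arm_command([
  {"x": 0.015,"y": -0.003,"z": 0.001,"roll": 0,"fingers": 1},
  {"x": 0.03,"y": -0.001,"z": 0.001,"roll": 0,"fingers": 1},
  {"x": 0.02,"y": 0,"z": 0,"roll": 0,"fingers": 1},
  {"x": 0.005,"y": 0,"z": 0,"roll": 0,"fingers": 1},
  {"x": 0,"y": 0,"z": 0,"roll": 0,"fingers": 1},
])

```text
clock: 24.55
eef_pos: [0.4855, -0.1408, 0.1011]
tool_rot: [-0.032, 0.696, 0.019, 0.717]
ft_force: [0.1, 0.4, -0.3]
grip_width: 0.0851
```

```bash
python3 - <<'E'
from h import *
c=snap('wrist','w16.png')
plan(.485,-.1335,.048,95)
print(w2px(c,[[.485,-.1335,.1]]))
E
```

```text
tcp [ 0.4856 -0.1409  0.1015] tilt 2.02 F [-0.44 -0.16 -0.14] w 0.0855 j [-0.28  0.32 -0.24  0.97 -0.01 -0.35] t 24.6
jaw ang 94.1
roll total -0.016
tool shift (cur) [ 0.0533  0.0084 -0.0017]
tool shift (after roll) [ 0.0533  0.0085 -0.0015]
[[331.41903516 255.3836529 ]]
```

View pics/w16.png

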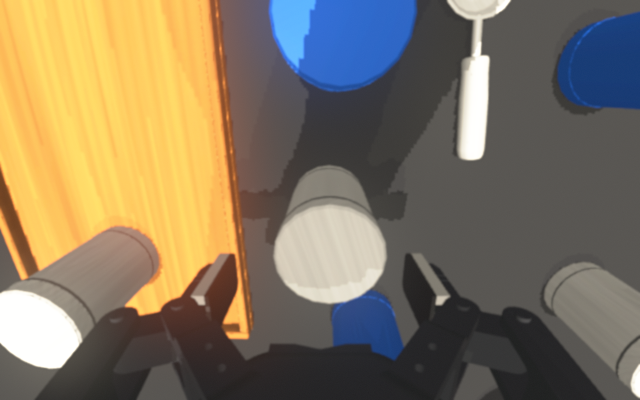

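>>> arm_command([
  {"x": 0.0,"y": 0.005,"z": 0,"roll": 0,"fingers": 1},
  {"x": 0.01,"y": 0.003,"z": -0.001,"roll": 0,"fingers": 1},
  {"x": 0.02,"y": 0.002,"z": -0.002,"roll": 0,"fingers": 1},
  {"x": 0.015,"y": 0,"z": -0.002,"roll": 0,"fingers": 1},
  {"x": 0.007,"y": 0,"z": -0.001,"roll": 0,"fingers": 1},
  {"x": 0,"y": 0,"z": 0,"roll": 0,"fingers": 1},
])

```text
clock: 25.1
eef_pos: [0.4882, -0.1348, 0.0557]
tool_rot: [-0.032, 0.69, 0.016, 0.723]
ft_force: [-0.6, -0.0, 0.1]
grip_width: 0.0857
```

```bash
python3 - <<'E'
from h import *
plan(.485,-.1335,.048,95)
E
```

```text
tcp [ 0.4882 -0.1348  0.0557] tilt 2.91 F [-0.6  -0.03  0.09] w 0.0857 j [-0.26  0.37 -0.32  0.84 -0.01 -0.33] t 25.1
jaw ang 93.9
roll total -0.02
tool shift (cur) [ 0.0075  0.0017 -0.0034]
tool shift (after roll) [ 0.0075  0.0017 -0.0034]
```

>>> arm_command([
  {"x": 0.006,"y": 0.001,"z": -0.003,"roll": 0,"fingers": 0.95},
  {"x": 0.003,"y": 0,"z": -0.001,"roll": 0,"fingers": 0.8},
  {"x": 0,"y": 0,"z": 0,"roll": 0,"fingers": 0.4},
  {"x": 0,"y": 0,"z": 0,"roll": 0,"fingers": 0.4},
  {"x": 0,"y": 0,"z": 0,"roll": 0,"fingers": 0.4},
  {"x": 0,"y": 0,"z": 0,"roll": 0,"fingers": 0.4},
  {"x": 0,"y": 0,"z": 0,"roll": 0,"fingers": 0.4},
])

```text
clock: 25.68
eef_pos: [0.4875, -0.135, 0.0502]
tool_rot: [-0.033, 0.688, 0.015, 0.725]
ft_force: [-0.1, -0.1, -1.8]
grip_width: 0.0616
```

```bash
python3 - <<'E'
from h import *
plan(.485,-.1335,.048,95)
E
```

```text
tcp [ 0.4875 -0.135   0.0502] tilt 3.33 F [-0.12 -0.1  -1.79] w 0.0616 j [-0.27  0.37 -0.33  0.81 -0.01 -0.33] t 25.6833
jaw ang 93.8
roll total -0.02
tool shift (cur) [ 0.0021  0.0017 -0.0025]
tool shift (after roll) [ 0.0021  0.0018 -0.0025]
```

>>> arm_command([
  {"x": -0.01,"y": 0,"z": 0,"roll": 0,"fingers": 0.4},
  {"x": -0.02,"y": 0,"z": 0,"roll": 0,"fingers": 0.4},
  {"x": -0.025,"y": 0,"z": 0,"roll": 0,"fingers": 0.4},
  {"x": -0.03,"y": 0,"z": 0,"roll": 0,"fingers": 0.4},
  {"x": -0.03,"y": 0,"z": 0,"roll": 0,"fingers": 0.4},
  {"x": -0.015,"y": 0,"z": 0,"roll": 0,"fingers": 0.4},
  {"x": 0,"y": 0,"z": 0,"roll": 0,"fingers": 0.4},
  {"x": 0,"y": 0,"z": 0,"roll": 0,"fingers": 0.4},
])

```text
clock: 26.35
eef_pos: [0.4779, -0.1311, 0.1882]
tool_rot: [-0.032, 0.689, 0.016, 0.724]
ft_force: [-0.3, -0.0, -1.6]
grip_width: 0.0616
```

```bash
python3 - <<'E'
from h import *
heft(16)
plan(.41,-.332,.16,95)
E
```

```text
F [ 0.    0.02 -1.51] sd [0.51 0.33 0.43] med z -1.56 T [ 0.027  0.079 -0.011] tau [ 1.0000e-03 -3.6389e+01  2.5379e+01 -3.8400e-01 -2.9000e-02  0.0000e+00]
tcp [ 0.4775 -0.131   0.187 ] tilt 2.93 F [-0.22 -0.47 -0.56] w 0.0617 j [-0.26  0.22 -0.15  1.16 -0.01 -0.33] t 27.15
jaw ang 93.8
roll total -0.02
tool shift (cur) [ 0.028  -0.1953 -0.0821]
tool shift (after roll) [ 0.028  -0.1936 -0.0861]
```

It weighs about 1.5 N. That confirms the first tin (4.0 N) is the heaviest. This one goes to the near half of the tea tray.

>>> arm_command([
  {"x": 0,"y": -0.01,"z": -0.004,"roll": 0,"fingers": 0.4},
  {"x": 0,"y": -0.02,"z": -0.008,"roll": 0,"fingers": 0.4},
  {"x": 0,"y": -0.027,"z": -0.011,"roll": 0,"fingers": 0.4},
  {"x": 0,"y": -0.027,"z": -0.011,"roll": 0,"fingers": 0.4},
  {"x": 0,"y": -0.027,"z": -0.011,"roll": 0,"fingers": 0.4},
  {"x": 0,"y": -0.027,"z": -0.011,"roll": 0,"fingers": 0.4},
  {"x": 0,"y": -0.027,"z": -0.011,"roll": 0,"fingers": 0.4},
  {"x": 0,"y": -0.017,"z": -0.007,"roll": 0,"fingers": 0.4},
  {"x": 0,"y": -0.005,"z": -0.002,"roll": 0,"fingers": 0.4},
  {"x": 0,"y": 0,"z": 0,"roll": 0,"fingers": 0.4},
])

```text
clock: 27.98
eef_pos: [0.4097, -0.3364, 0.1889]
tool_rot: [-0.035, 0.69, 0.015, 0.723]
ft_force: [0.4, 0.3, -0.7]
grip_width: 0.0618
```

```bash
python3 - <<'E'
from h import *
plan(.41,-.332,.0582,95)
E
```

```text
tcp [ 0.4097 -0.3364  0.1889] tilt 3.11 F [ 0.43  0.33 -0.75] w 0.0618 j [-0.69  0.28 -0.06  1.18  0.01 -0.76] t 27.9833
jaw ang 94.0
roll total -0.017
tool shift (cur) [ 0.1304  0.0081 -0.0054]
tool shift (after roll) [ 0.1304  0.0082 -0.0053]
```

>>> arm_command([
  {"x": 0.01,"y": 0.001,"z": 0,"roll": 0,"fingers": 0.4},
  {"x": 0.02,"y": 0.002,"z": 0,"roll": 0,"fingers": 0.4},
  {"x": 0.025,"y": 0.001,"z": -0.001,"roll": 0,"fingers": 0.4},
  {"x": 0.025,"y": 0,"z": -0.001,"roll": 0,"fingers": 0.4},
  {"x": 0.017,"y": 0,"z": -0.001,"roll": 0,"fingers": 0.4},
  {"x": 0.008,"y": 0,"z": -0.001,"roll": 0,"fingers": 0.4},
  {"x": 0,"y": 0,"z": 0,"roll": 0,"fingers": 0.4},
  {"x": 0,"y": 0,"z": 0,"roll": 0,"fingers": 0.4},
])

```text
clock: 28.65
eef_pos: [0.4123, -0.3284, 0.0777]
tool_rot: [-0.037, 0.689, 0.019, 0.724]
ft_force: [0.1, -0.5, -0.5]
grip_width: 0.0617
```

```bash
python3 - <<'E'
from h import *
plan(.41,-.332,.0582,95)
snap('wrist','w17.png')
E
```

```text
tcp [ 0.4123 -0.3284  0.0777] tilt 3.14 F [ 0.09 -0.45 -0.47] w 0.0617 j [-0.68  0.37 -0.24  0.91  0.01 -0.76] t 28.65
jaw ang 94.5
roll total -0.009
tool shift (cur) [ 0.0195 -0.0029 -0.0035]
tool shift (after roll) [ 0.0195 -0.0029 -0.0035]
```

View pics/w17.png

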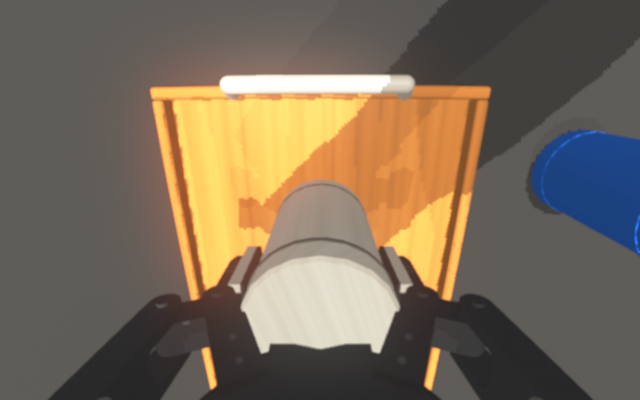

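The tin is over the near half of the tray and centred across it. I'll lower it gently.

>>> arm_command([
  {"x": 0.005,"y": 0,"z": 0,"roll": 0,"fingers": 0.4},
  {"x": 0.005,"y": 0,"z": 0,"roll": 0,"fingers": 0.4},
  {"x": 0.003,"y": 0,"z": 0,"roll": 0,"fingers": 0.4},
  {"x": 0.002,"y": 0,"z": 0,"roll": 0,"fingers": 0.4},
  {"x": 0.002,"y": 0,"z": 0,"roll": 0,"fingers": 0.4},
])

```text
clock: 29.12
eef_pos: [0.4169, -0.3308, 0.0643]
tool_rot: [-0.039, 0.686, 0.017, 0.726]
ft_force: [0.8, 0.6, -1.1]
grip_width: 0.0617
```

>>> arm_command([
  {"x": 0.002,"y": 0,"z": 0,"roll": 0,"fingers": 0.4},
  {"x": 0.002,"y": 0,"z": 0,"roll": 0,"fingers": 0.4},
  {"x": 0.002,"y": 0,"z": 0,"roll": 0,"fingers": 0.4},
])

```text
clock: 29.37
eef_pos: [0.4176, -0.3316, 0.0583]
tool_rot: [-0.04, 0.686, 0.017, 0.727]
ft_force: [-0.5, 0.3, -1.4]
grip_width: 0.0617
```

>>> arm_command([
  {"x": 0.002,"y": 0,"z": 0,"roll": 0,"fingers": 0.4},
  {"x": 0.002,"y": 0,"z": 0,"roll": 0,"fingers": 0.4},
])

```text
clock: 29.53
eef_pos: [0.4196, -0.332, 0.0571]
tool_rot: [-0.04, 0.684, 0.017, 0.728]
ft_force: [-5.8, 4.4, 23.0]
grip_width: 0.062
```

>>> arm_command([
  {"x": 0,"y": 0,"z": 0,"roll": 0,"fingers": 0.4},
  {"x": 0,"y": 0,"z": 0,"roll": 0,"fingers": 0.8},
  {"x": 0,"y": 0,"z": 0,"roll": 0,"fingers": 1},
  {"x": 0,"y": 0,"z": 0,"roll": 0,"fingers": 1},
  {"x": 0,"y": 0,"z": 0,"roll": 0,"fingers": 1},
  {"x": -0.01,"y": 0,"z": 0,"roll": 0,"fingers": 1},
  {"x": -0.025,"y": 0,"z": 0,"roll": 0,"fingers": 1},
  {"x": -0.03,"y": 0,"z": 0,"roll": 0,"fingers": 1},
  {"x": -0.04,"y": 0,"z": 0,"roll": 0,"fingers": 1},
  {"x": -0.03,"y": 0,"z": 0,"roll": 0,"fingers": 1},
  {"x": 0,"y": 0,"z": 0,"roll": 0,"fingers": 1},
])

```text
clock: 30.45
eef_pos: [0.4089, -0.3266, 0.1979]
tool_rot: [-0.038, 0.686, 0.018, 0.727]
ft_force: [0.4, -0.9, -0.2]
grip_width: 0.0852
```

```bash
python3 - <<'E'
from h import *
plan(.555,.12,.19,95)
snap('wrist','w18.png')
snap('top','t18.png')
E
```

```text
tcp [ 0.4089 -0.3266  0.1979] tilt 3.72 F [ 0.44 -0.91 -0.16] w 0.0852 j [-0.68  0.25 -0.07  1.19  0.02 -0.76] t 30.45
jaw ang 94.5
roll total -0.008
tool shift (cur) [0.0048 0.4337 0.181 ]
tool shift (after roll) [0.0048 0.4323 0.1845]
```

View pics/w18.png

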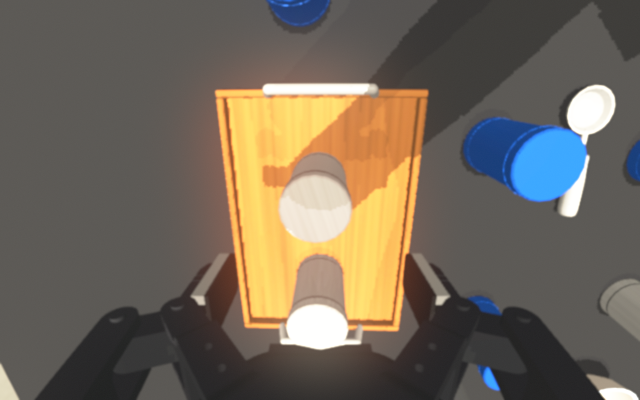

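View pics/t18.png

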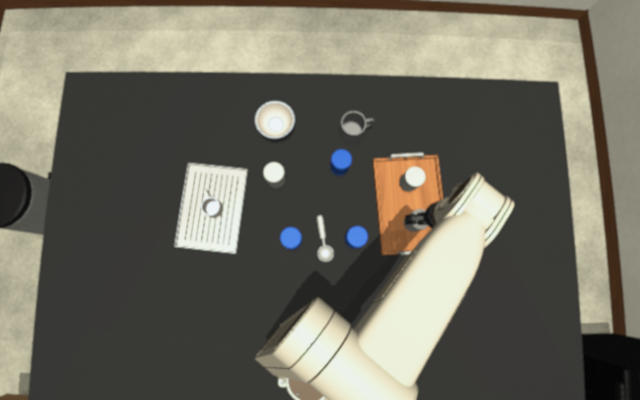

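Both light tins are upright inside the tray, and the cup is on the drip tray. I'll go back for the heaviest.

>>> arm_command([
  {"x": 0,"y": 0.012,"z": 0.005,"roll": 0,"fingers": 1},
  {"x": 0,"y": 0.03,"z": 0.0125,"roll": 0,"fingers": 1},
  {"x": 0,"y": 0.034,"z": 0.0142,"roll": 0,"fingers": 1},
  {"x": 0,"y": 0.034,"z": 0.0142,"roll": 0,"fingers": 1},
  {"x": 0,"y": 0.034,"z": 0.0142,"roll": 0,"fingers": 1},
  {"x": 0,"y": 0.034,"z": 0.0142,"roll": 0,"fingers": 1},
  {"x": 0,"y": 0.034,"z": 0.0142,"roll": 0,"fingers": 1},
  {"x": 0,"y": 0.034,"z": 0.0142,"roll": 0,"fingers": 1},
  {"x": 0,"y": 0.034,"z": 0.0142,"roll": 0,"fingers": 1},
  {"x": 0,"y": 0.034,"z": 0.0142,"roll": 0,"fingers": 1},
  {"x": 0,"y": 0.034,"z": 0.0142,"roll": 0,"fingers": 1},
  {"x": 0,"y": 0.034,"z": 0.0142,"roll": 0,"fingers": 1},
  {"x": 0,"y": 0.022,"z": 0.01,"roll": 0,"fingers": 1},
  {"x": 0,"y": 0.008,"z": 0.003,"roll": 0,"fingers": 1},
  {"x": 0,"y": 0,"z": 0,"roll": 0,"fingers": 1},
  {"x": 0,"y": 0,"z": 0,"roll": 0,"fingers": 1},
])

```text
clock: 31.88
eef_pos: [0.5339, 0.1296, 0.163]
tool_rot: [-0.034, 0.705, 0.022, 0.708]
ft_force: [0.1, 0.2, 0.6]
grip_width: 0.0855
```

```bash
python3 - <<'E'
from h import *
c=snap('wrist','w19.png')
plan(.555,.12,.1,95)
print(w2px(c,[[.555,.12,.1]]))
E
```

```text
tcp [0.5336 0.1291 0.1629] tilt 0.99 F [ 0.41 -0.84 -0.53] w 0.0853 j [ 0.25  0.37  0.01  1.21 -0.02  0.17] t 31.9333
jaw ang 94.5
roll total -0.008
tool shift (cur) [ 0.0631 -0.0097  0.0204]
tool shift (after roll) [ 0.0631 -0.0099  0.0203]
[[305.80622631 239.16319811]]
```

View pics/w19.png

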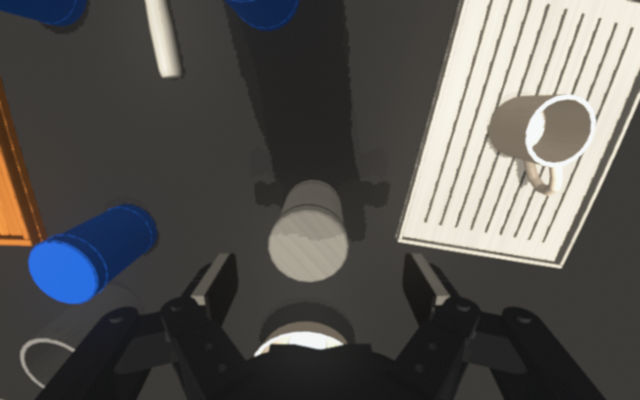

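>>> arm_command([
  {"x": 0,"y": -0.004,"z": 0.009,"roll": 0,"fingers": 1},
  {"x": 0,"y": -0.004,"z": 0.01,"roll": 0,"fingers": 1},
  {"x": 0.01,"y": 0,"z": 0.002,"roll": 0,"fingers": 1},
  {"x": 0.02,"y": 0,"z": 0,"roll": 0,"fingers": 1},
  {"x": 0.02,"y": 0,"z": 0,"roll": 0,"fingers": 1},
  {"x": 0.005,"y": 0,"z": 0,"roll": 0,"fingers": 1},
  {"x": 0,"y": 0,"z": 0,"roll": 0,"fingers": 1},
])

```text
clock: 32.52
eef_pos: [0.5594, 0.1116, 0.106]
tool_rot: [-0.029, 0.704, 0.017, 0.709]
ft_force: [-1.0, 0.5, 0.6]
grip_width: 0.0855
```

```bash
python3 - <<'E'
from h import *
c=snap('wrist','w20.png')
plan(.557,.1205,.049,95)
print(w2px(c,[[.557,.1205,.1]]))
E
```

```text
tcp [0.5593 0.1115 0.1062] tilt 1.12 F [-0.22 -0.32  0.91] w 0.0853 j [ 0.21  0.46 -0.02  1.09 -0.02  0.14] t 32.5667
jaw ang 93.7
roll total -0.022
tool shift (cur) [ 0.057   0.0102 -0.002 ]
tool shift (after roll) [ 0.057   0.0102 -0.0018]
[[334.32483921 248.34490149]]
```

View pics/w20.png

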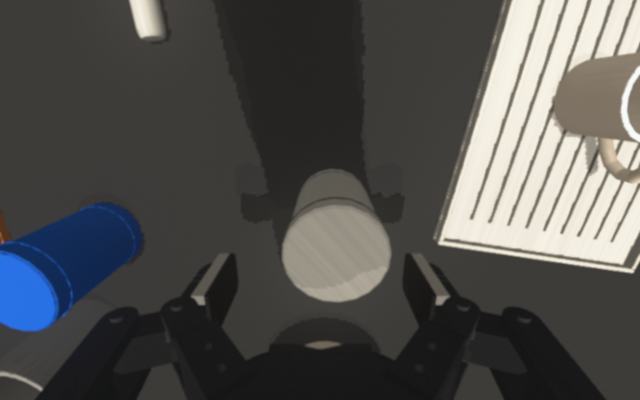

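>>> arm_command([
  {"x": 0,"y": 0.006,"z": 0,"roll": 0,"fingers": 1},
  {"x": 0,"y": 0.004,"z": 0,"roll": 0,"fingers": 1},
  {"x": 0,"y": 0,"z": 0,"roll": 0,"fingers": 1},
])

```text
clock: 32.82
eef_pos: [0.56, 0.1214, 0.1081]
tool_rot: [-0.028, 0.703, 0.016, 0.71]
ft_force: [-0.5, 0.3, 0.2]
grip_width: 0.0854
```

```bash
python3 - <<'E'
from h import *
plan(.557,.1215,.049,95)
E
```

```text
tcp [0.56   0.1214 0.1081] tilt 1.15 F [-0.5   0.32  0.17] w 0.0854 j [ 0.22  0.46 -0.01  1.09 -0.02  0.16] t 32.8167
jaw ang 93.6
roll total -0.025
tool shift (cur) [ 0.059   0.0013 -0.0035]
tool shift (after roll) [ 0.059   0.0014 -0.0035]
```

>>> arm_command([
  {"x": 0.015,"y": 0,"z": -0.002,"roll": 0,"fingers": 1},
  {"x": 0.02,"y": 0,"z": -0.002,"roll": 0,"fingers": 1},
  {"x": 0.015,"y": 0,"z": -0.001,"roll": 0,"fingers": 1},
  {"x": 0.01,"y": 0,"z": -0.001,"roll": 0,"fingers": 1},
  {"x": 0.003,"y": 0,"z": 0,"roll": 0,"fingers": 1},
])

```text
clock: 33.23
eef_pos: [0.5605, 0.1237, 0.0504]
tool_rot: [-0.029, 0.698, 0.018, 0.716]
ft_force: [-0.8, 0.2, 0.4]
grip_width: 0.0854
```

```bash
python3 - <<'E'
from h import *
plan(.557,.1215,.049,95)
E
```

```text
tcp [0.5605 0.1237 0.0504] tilt 1.67 F [-0.82  0.24  0.41] w 0.0854 j [ 0.23  0.51 -0.1   0.94 -0.02  0.16] t 33.2333
jaw ang 93.8
roll total -0.021
tool shift (cur) [ 0.0014 -0.002  -0.0037]
tool shift (after roll) [ 0.0014 -0.0019 -0.0037]
```

>>> arm_command([
  {"x": 0.001,"y": -0.002,"z": -0.003,"roll": 0,"fingers": 0.95},
  {"x": 0,"y": 0,"z": -0.001,"roll": 0,"fingers": 0.7},
  {"x": 0,"y": 0,"z": 0,"roll": 0,"fingers": 0.4},
  {"x": 0,"y": 0,"z": 0,"roll": 0,"fingers": 0.4},
  {"x": 0,"y": 0,"z": 0,"roll": 0,"fingers": 0.4},
  {"x": 0,"y": 0,"z": 0,"roll": 0,"fingers": 0.4},
  {"x": 0,"y": 0,"z": 0,"roll": 0,"fingers": 0.4},
])

```text
clock: 33.82
eef_pos: [0.5569, 0.122, 0.0516]
tool_rot: [-0.029, 0.697, 0.019, 0.716]
ft_force: [-0.1, 0.4, -3.3]
grip_width: 0.0618
```

>>> arm_command([
  {"x": -0.01,"y": 0,"z": 0,"roll": 0,"fingers": 0.4},
  {"x": -0.02,"y": 0,"z": 0,"roll": 0,"fingers": 0.4},
  {"x": -0.025,"y": 0,"z": 0,"roll": 0,"fingers": 0.4},
  {"x": -0.03,"y": 0,"z": 0,"roll": 0,"fingers": 0.4},
  {"x": -0.03,"y": 0,"z": 0,"roll": 0,"fingers": 0.4},
  {"x": -0.025,"y": 0,"z": 0,"roll": 0,"fingers": 0.4},
  {"x": -0.01,"y": 0,"z": 0,"roll": 0,"fingers": 0.4},
  {"x": 0,"y": 0,"z": 0,"roll": 0,"fingers": 0.4},
  {"x": 0,"y": 0,"z": 0,"roll": 0,"fingers": 0.4},
  {"x": 0,"y": 0,"z": 0,"roll": 0,"fingers": 0.4},
])

```text
clock: 34.65
eef_pos: [0.5491, 0.1237, 0.2094]
tool_rot: [-0.029, 0.7, 0.019, 0.713]
ft_force: [0.3, -0.2, -4.2]
grip_width: 0.0624
```

```bash
python3 - <<'E'
from h import *
heft(12)
plan(.557,.1215,.2,95)
snap('wrist','w21.png')
c=snap('scene','s21.png')
t=camera('top')
cv2.imwrite('pics/s21z.png',cv2.resize(cv2.cvtColor(c['frame'][100:350,170:450],cv2.COLOR_RGB2BGR),None,fx=2.4,fy=2.4,interpolation=cv2.INTER_CUBIC))
cv2.imwrite('pics/t21z.png',cv2.resize(cv2.cvtColor(t['frame'][90:290,160:460],cv2.COLOR_RGB2BGR),None,fx=2.6,fy=2.6,interpolation=cv2.INTER_CUBIC))
E
```

```text
F [ 0.    0.15 -4.11] sd [0.46 0.51 0.43] med z -4.15 T [ 0.016  0.056 -0.011] tau [ 4.0000e-03 -4.5621e+01  2.6983e+01 -1.4500e-01 -8.6000e-02  0.0000e+00]
tcp [0.5492 0.1237 0.2093] tilt 1.37 F [ 0.02 -0.45 -4.22] w 0.0621 j [ 0.23  0.36  0.12  1.31 -0.02  0.16] t 35.25
jaw ang 93.9
roll total -0.02
tool shift (cur) [ 0.0095 -0.0026  0.0074]
tool shift (after roll) [ 0.0095 -0.0028  0.0074]
```

View pics/s21z.png

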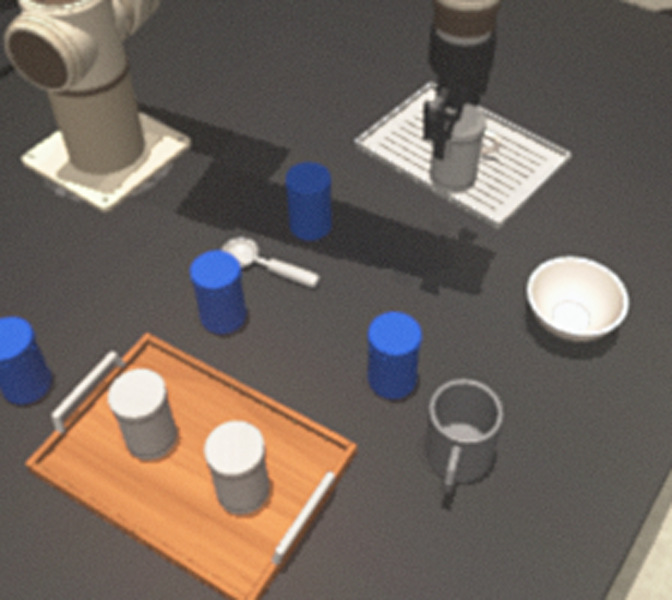

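View pics/t21z.png

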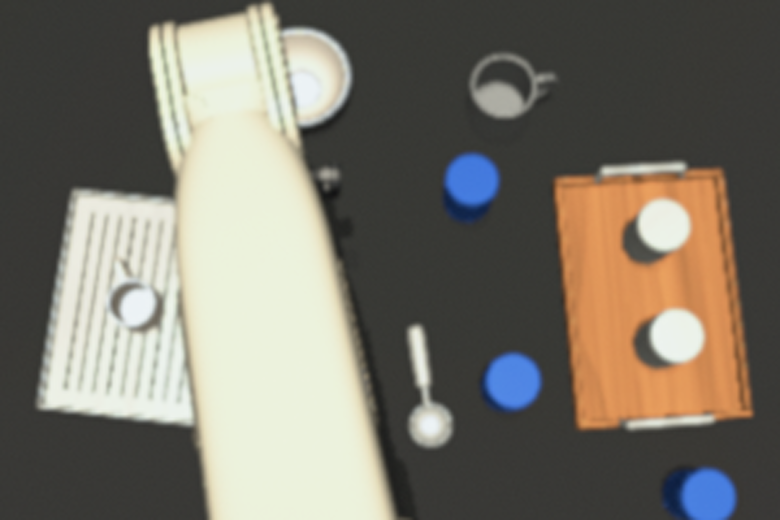

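All conditions look met: both light tins are upright on the tray, the cup is on the drip tray, and the heaviest is held with its underside at about 0.158 m.

```bash
python3 - <<'E'
from h import *
print(job_done())
E
```

```text
the job is handed in; nothing more can be done
None
```

The job was handed in at about 35 s of the 72 s allowed. The hand-in gives no verdict, so the results below rest on my own readings.

- **Cup:** it was moved from the centre tin to the drip tray and released there. It stands upright at about (0.455, 0.324), roughly 1 cm from the tray centre.
- **Hefting:** the tins read about 4.0–4.1 N, 2.3 N and 1.5 N, so the tin nearest the drip tray is clearly the heaviest.
- **Light tins:** the two lighter ones stand upright on the tea tray, about +7 cm and −6 cm from its centre along its length.
- **Heaviest tin:** it is held in the gripper at 62 mm, with the tool tilted about 1.4° and the underside about 16 cm above the counter.
- **Mug, bowl and spoon:** they look undisturbed in the final pictures; I checked this by eye and did not measure it.

No check failed or disagreed. The tool drifted by up to about 11 mm and tilted by up to 3.7° during moves. I corrected the position drift before gripping; the moves have no tilt correction, and it stayed small.

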